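Put the hole saws away on their storage board

TASK

Drilling is done: put the four hole saws standing about the bench away on the plywood storage board. Each belongs over the wooden plug made for it - the largest saw over the largest plug and so on down to the smallest - teeth down, fully down on the board and upright. Leave the tin of screws and the short bench dog where they are.

Things in the scene. Friction and masses are not known exactly. Their poses are not given: they have to be found in the camera images.
- saw_s: the smallest of four hole saws: a steel cup 32 mm across outside, 26 mm inside, 40 mm high, standing teeth down, with a 25 mm wide nut (z 40 to 48 mm) and a round 11 mm drive shank (z 48 to 90 mm) up from its middle; no pilot drill. Loose, 0.07 to 0.35 kg. Origin: centre of the mouth, at the teeth; z up along the shank. Grip the shank, above the nut.
- saw_m: the second smallest of four hole saws: a steel cup 44 mm across outside, 38 mm inside, 40 mm high, standing teeth down, with a 25 mm wide nut (z 40 to 48 mm) and a round 11 mm drive shank (z 48 to 90 mm) up from its middle; no pilot drill. Loose, 0.07 to 0.35 kg. Origin: centre of the mouth, at the teeth; z up along the shank. Grip the shank, above the nut.
- saw_l: the second largest of four hole saws: a steel cup 56 mm across outside, 50 mm inside, 40 mm high, standing teeth down, with a 25 mm wide nut (z 40 to 48 mm) and a round 11 mm drive shank (z 48 to 90 mm) up from its middle; no pilot drill. Loose, 0.07 to 0.35 kg. Origin: centre of the mouth, at the teeth; z up along the shank. Grip the shank, above the nut.
- saw_xl: the largest of four hole saws: a steel cup 68 mm across outside, 62 mm inside, 40 mm high, standing teeth down, with a 25 mm wide nut (z 40 to 48 mm) and a round 11 mm drive shank (z 48 to 90 mm) up from its middle; no pilot drill. Loose, 0.07 to 0.35 kg. Origin: centre of the mouth, at the teeth; z up along the shank. Grip the shank, above the nut.
- plug_s: the smallest of four round wooden plugs fixed on the plywood storage board: 18 mm across, 24 mm high with a bevelled top. It is the smallest saw's place (4 mm clear all round). The board is fixed, 164 mm square, 15 mm thick, its plugs 82 mm apart in a square. Origin: centre of the plug's foot, on the board's upper face (15 mm above the bench); z up.
- plug_m: the second smallest of four round wooden plugs fixed on the plywood storage board: 30 mm across, 24 mm high with a bevelled top. It is the second smallest saw's place (4 mm clear all round). The board is fixed, 164 mm square, 15 mm thick, its plugs 82 mm apart in a square. Origin: centre of the plug's foot, on the board's upper face (15 mm above the bench); z up.
- plug_l: the second largest of four round wooden plugs fixed on the plywood storage board: 42 mm across, 24 mm high with a bevelled top. It is the second largest saw's place (4 mm clear all round). The board is fixed, 164 mm square, 15 mm thick, its plugs 82 mm apart in a square. Origin: centre of the plug's foot, on the board's upper face (15 mm above the bench); z up.
- plug_xl: the largest of four round wooden plugs fixed on the plywood storage board: 54 mm across, 24 mm high with a bevelled top. It is the largest saw's place (4 mm clear all round). The board is fixed, 164 mm square, 15 mm thick, its plugs 82 mm apart in a square. Origin: centre of the plug's foot, on the board's upper face (15 mm above the bench); z up.
- tin: round open tin of wood screws, 67 mm across, 32 mm high, a bystander. Origin: centre of its underside.
- stop: short round wooden bench dog, 42 mm across, 22 mm high, a bystander. Origin: centre of its underside.
Not all that is in view belongs to the job. What is shaped like the saw_s but blue or red is not meant.

How it is judged:
By the outcome, as a careful person would: the job done as asked, in the order asked, and still so for the second after the job is handed in, with the robot touching nothing.
It also fails if it takes over 104 s, if anything falls off the work surface, if the arm or the gripper's body presses on something with over 40 N, if the wrist force passes 120 N, or if a joint passes its speed limit or range.

ROBOT

A 6-joint arm with a two-finger parallel gripper is mounted at the origin on a cart in front of the work surface, level with it; the furniture and walls round the work are solid. World frame = base frame: x ahead of the robot, y to its left, z up, the work surface at z = 0. Lengths are in m, angles in rad, forces in N, time in s.
With the tool pointing down it reaches from about 0.325 to 1 m from the base axis. Payload 5.1 kg.
Tool frame: the origin (TCP) lies at the very end of the fingers, on their centre line; the grasp point (between the pads) lies env.grip_depth behind it (env.grip_depth is the distance from the TCP to the grasp point, in m); y points along the fingers, z is the direction in which the jaws open and shut, and the axes are right-handed (so a half turn about y gives the same grasp; the last joint's range is limited). The gripper opens to 85 mm and grips with 20 to 120 N. Pads are 22 mm wide; open, the fingers measure 114 mm over their backs; the gripper's body (76 mm by 85 mm) begins 54 mm behind the grasp point. The pads swing forward as they close: fully open they stand 13 mm farther back than shut.
Start: joints at [-1.281, 0.124, 1.65, -0, 1.367, -0.083], TCP at [0.237, -0.605, 0.209] pointing down, gripper open.
Joint ranges: [-2.61, 2.61], [-1.02, 2.33], [0.03, 2.71], [-1.35, 4.49], [0.32, 2.68], [-2.91, 2.91]. Speed limits (rad/s): [2.57, 2.57, 3.14, 3.14, 3.14, 3.14].

INTERFACE

Orientations are given as a unit quaternion [x, y, z, w].
In Python, from plant import env gives the robot as it stands.
- The arm moves only by the tool jog_arm, never from a script. Its argument "moves" is one flat list of numbers, 7 for each row, row after row: the opening, from 0 (shut) to 1 (fully open), then the shift along the tool's x, y, z in mm, then the turn, a rotation vector about the tool's x, y, z in rad. In form: [claw, tx, ty, tz, wx, wy, wz, claw, tx, ty, tz, wx, wy, wz, ...]. A call has 1 to 8 rows; each row shifts and turns the commanded pose from where the row before left it, along the tool's axes as they then stand; what a row does not reach is not made up. A row lasts 1/8 s, in which the tool goes at most 62.5 mm and 10.7 degrees, less where a joint would pass 70% of its speed; a pose out of reach is approached as far as the arm can. A call with a gripper value outside its range is refused whole. The fingers move at their own pace and stop on an object; the grip force is fixed at half the most. Time passes only in rows, so rows that do not move let the fingers close. It gives the time, the measured TCP pose, the force and the opening at its end, in the units of the state.
- env.observe(): the state, without advancing time (a new reading comes with each control period).
- env.snapshot(name): name is "scene" or "top" or "wrist"; returns the picture (400x640x3 uint8, blue, green, red); there is no depth.
- env.get_calibration(name): a dict with "K" (3x3 intrinsics, pixels), "k1" (the pictures are not rectified: a ray, as slopes to the right and down, at radius r is drawn at 1 + k1 r^2 times it, then the intrinsics apply), "xyz" and "rotation" of the camera in the world; the wrist camera has in their place "T_tool_cam" (4x4, takes a point from camera to tool coordinates, whose origin is the TCP and whose axes are the tool frame's). Camera axes: x right, y up, looking along -z (the intrinsics and any distortion apply to the point x, -y, -z); pixel columns grow to the right and rows downward; lengths in m; the calibration is good to about 2 mm. A picture is of the moment at which its call begins: read the wrist's pose just before it. get_calibration takes no time and is no camera call.
- env.sign_off(): hands the job in, once; it reports no verdict.
The state is a dict: "clock": time; "joint_positions": joint angles; "qvel": joint speeds; "tau": joint torques, N m; "ee_pos": TCP position; "ee_rot": TCP orientation; "ft_force": force on the tool from outside, world axes, zero at the start; "torque": the same for the moment, N m; "width": finger opening in m.
Only numpy, scipy, OpenCV 4.12 (cv2) and the standard library are available. Lean on these libraries where they do the work, as an engineer would, in place of code of your own. Each camera call takes 0.05 s, during which the arm holds its last target.

## Working session

There is one attempt and no reset: what is moved stays moved. The work goes in short steps, Python scripts to look and compute and a tool call to move; the robot and the scene stay as the last step left them, time stands still between calls to the robot, and variables do not carry over. Pictures are saved under pics/ and viewed, and the job is handed in when it is done.

Besides the shell and the picture viewer there is one more tool, called by a JSON object that holds its "op" and its "data", one argument or row to a line. jog_arm: Moves the arm, as the interface text tells. Its arguments: {"type":"object","properties":{"moves":{"type":"array","items":{"type":"number"}}},"required":["moves"]}

```bash
mkdir -p pics; ls
python3 - <<'E'
from plant import env
import cv2,numpy as np
np.set_printoptions(precision=4,suppress=True)
o=env.observe();print(o,env.grip_depth)
for n in("scene","top","wrist"):
    cv2.imwrite(f"pics/{n}0.png",env.snapshot(n));print(n,env.get_calibration(n))
E
```

```text
pics
{'clock': 0.0, 'joint_positions': array([-1.2806,  0.1245,  1.6517, -0.    ,  1.3675, -0.0826]), 'qvel': array([ 0.0007, -0.0006,  0.    ,  0.0004, -0.0003,  0.0007]), 'tau': array([ -0.0011, -42.3612, -36.5458,  -0.0002,   0.007 ,  -0.    ]), 'ee_pos': array([ 0.2365, -0.6047,  0.2076]), 'ee_rot': array([-0.1311,  0.6956, -0.6941,  0.131 ]), 'ft_force': array([0.9464, 0.0382, 0.4985]), 'torque': array([ 0.0341, -0.0066, -0.0012]), 'width': 0.0853732107148548} 0.0187
scene {'K': array([[399.3685,   0.    , 316.4147],
       [  0.    , 399.3685, 197.2799],
       [  0.    ,   0.    ,   1.    ]]), 'k1': -0.06646977103894515, 'xyz': array([-0.1755,  0.6665,  0.5892]), 'rotation': array([-0.2155,  0.4145,  0.7737, -0.4278])}
top {'K': array([[394.0417,   0.    , 326.4896],
       [  0.    , 394.0417, 204.6065],
       [  0.    ,   0.    ,   1.    ]]), 'k1': -0.09736977399167646, 'xyz': array([0.3952, 0.2379, 0.9301]), 'rotation': array([-0.0478,  0.0482,  0.7082, -0.7027])}
wrist {'K': array([[350.0872,   0.    , 327.1588],
       [  0.    , 350.0872, 197.6044],
       [  0.    ,   0.    ,   1.    ]]), 'k1': -0.019038428933894888, 'T_tool_cam': array([[-0.0006, -0.9474, -0.3202, -0.0831],
       [-0.0005,  0.3202, -0.9474, -0.1654],
       [ 1.    , -0.0004, -0.0006, -0.0004],
       [ 0.    ,  0.    ,  0.    ,  1.    ]])}
```

View pics/top0.png

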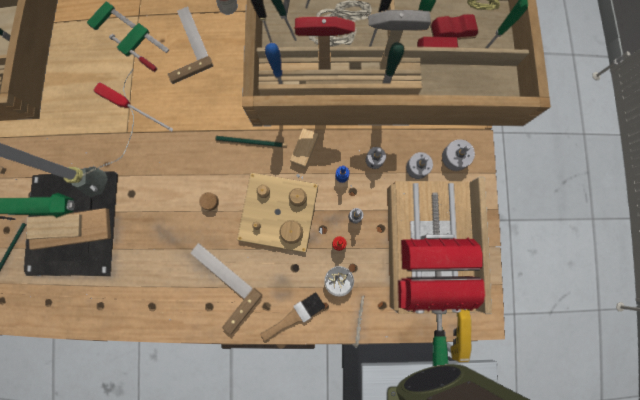

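View pics/scene0.png

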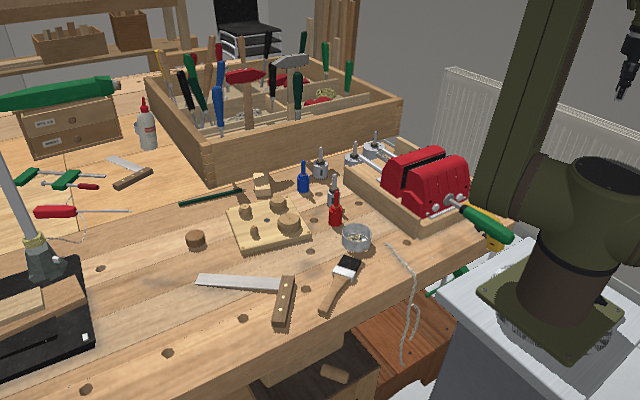

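View pics/wrist0.png

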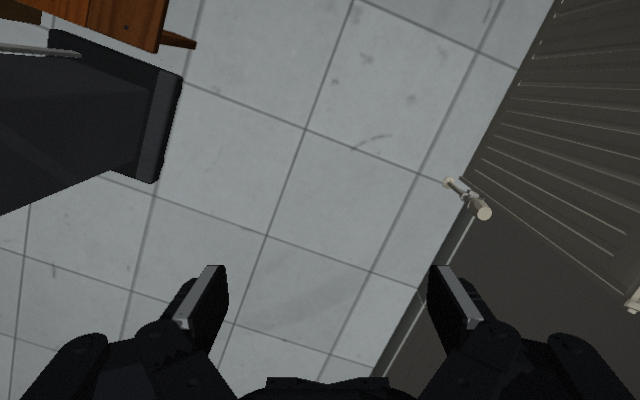

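Run:
```python
import cv2
i=cv2.imread("pics/top0.png");cv2.imwrite("pics/top0c.png",cv2.resize(i[130:330,190:500],(775,500),interpolation=cv2.INTER_CUBIC))
i=cv2.imread("pics/scene0.png");cv2.imwrite("pics/scene0c.png",cv2.resize(i[120:270,180:420],(800,500),interpolation=cv2.INTER_CUBIC))
```

```text
(no output)
```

View pics/top0c.png

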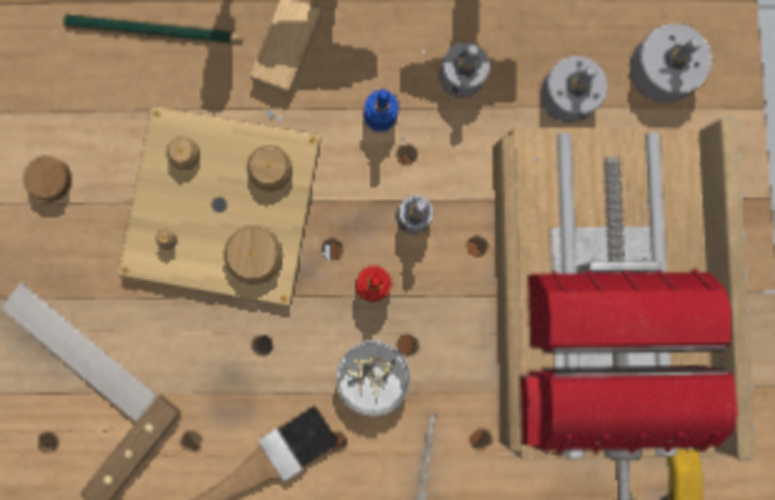

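View pics/scene0c.png

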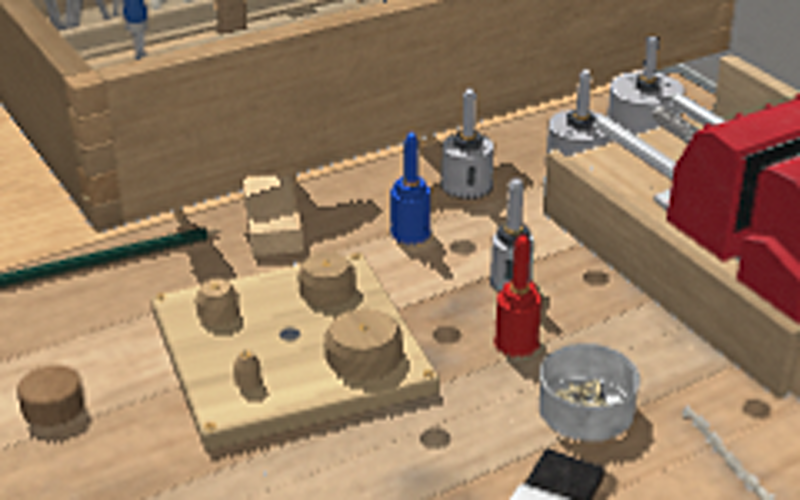

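```bash
cat > h.py <<'E'
import numpy as np,cv2
from scipy.spatial.transform import Rotation as R
def camfn(cal,T=None):
    if T is None:
        return np.array(cal["xyz"]),R.from_quat(cal["rotation"]).as_matrix()
    M=T@cal["T_tool_cam"]; return M[:3,3],M[:3,:3]
def toolT(o):
    T=np.eye(4);T[:3,:3]=R.from_quat(o["ee_rot"]).as_matrix();T[:3,3]=o["ee_pos"];return T
def ray(cal,px,T=None):
    p,Rm=camfn(cal,T);K=cal["K"]
    d=np.array([cal["k1"],0,0,0,0.])
    n=cv2.undistortPoints(np.array([[px]],float),K,d)[0,0]
    v=Rm@np.array([n[0],-n[1],-1]);return p,v/np.linalg.norm(v)
def plane(cal,px,z,T=None):
    p,v=ray(cal,px,T);return p+v*(z-p[2])/v[2]
def tri(rs):
    A=np.zeros((3,3));b=np.zeros(3)
    for p,v in rs:
        M=np.eye(3)-np.outer(v,v);A+=M;b+=M@p
    return np.linalg.solve(A,b)
def proj(cal,P,T=None):
    p,Rm=camfn(cal,T);c=Rm.T@(np.array(P,float)-p);s=np.array([c[0],-c[1]])/-c[2]
    s=s*(1+cal["k1"]*(s@s));return cal["K"][:2,:2]@s+cal["K"][:2,2]
def tilecrops(i,cs,h,k,f):
    t=[cv2.resize(i[int(y)-h:int(y)+h,int(x)-h:int(x)+h],None,fx=k,fy=k,interpolation=cv2.INTER_NEAREST) for x,y in cs]
    n=(len(t)+1)//2 if len(t)>3 else len(t)
    rows=[np.hstack(t[a:a+n]) for a in range(0,len(t),n)]
    cv2.imwrite(f,np.vstack(rows))
E
python3 - <<'E'
from h import *
i=cv2.imread("pics/top0.png");tilecrops(i,[(356,215),(376,157),(420,164),(460,153)],20,10,"pics/t0s.png")
i=cv2.imread("pics/scene0.png");tilecrops(i,[(333,190),(320,162),(355,155),(375,145)],20,10,"pics/s0s.png")
E
```

```text
(no output)
```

View pics/t0s.png

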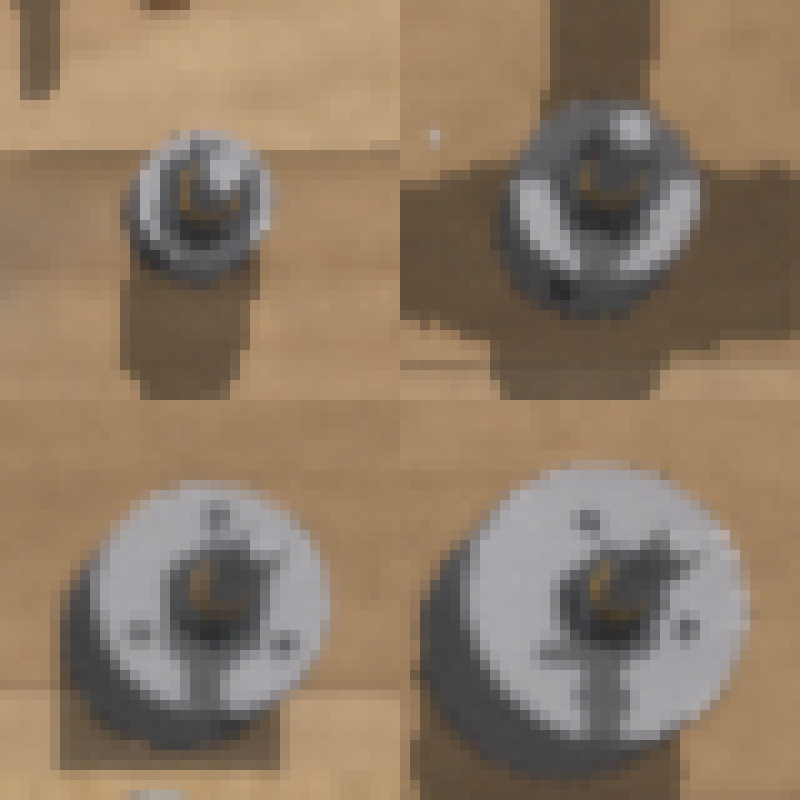

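View pics/s0s.png

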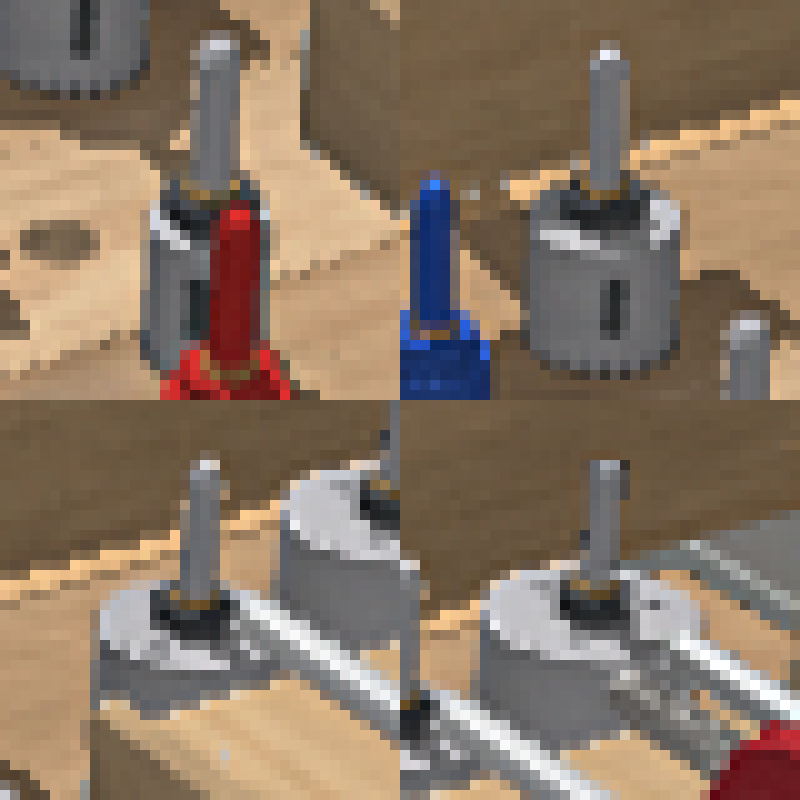

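Run:
```python
from h import *
from plant import env
np.set_printoptions(precision=4,suppress=True)
o=env.observe();print(R.from_quat(o["ee_rot"]).as_matrix())
ct=env.get_calibration("top");cs=env.get_calibration("scene")
D={"s":((356.2,214.1),(334.6,176),),"m":((376.3,155.5),(320.4,147.8)),"l":((420.5,163.3),(355,142.0)),"xl":((460.4,153),(375.5,132))}
tips={"s":(358.2,212),"m":(378.7,149.4),"l":None,"xl":None}
for k,(a,b) in D.items():
    P=plane(ct,a,.04); print(k,"top plate",P)
    Q=plane(cs,b,.085); print("  scene tip@.085",Q)
# board corners / plugs in top0c crop px (2.5x, off 190,130)
for n,p,z in [("c1",(154,108),.015),("c2",(320,138),.015),("c3",(290,313),.015),("c4",(122,280),.015),("ps",(166,236),.039),("pm",(182,151),.039),("pl",(268,165),.039),("pxl",(252,250),.039),("tin",(373,372),.032),("stop",(46,177),.022),("blue",(381,112),.04),("red",(373,287),.04),("toolboxbase",(500,60),0)]:
    print(n,plane(ct,(190+p[0]/2.5-.5,130+p[1]/2.5-.5),z))
print("toolbox low edge",plane(ct,(250,121),.0),plane(ct,(545,121),0.),"topedge",plane(ct,(250,97),.08))
print("vise wood corner",plane(ct,(393,183),.05))
# camera focus at ground
c=env.get_calibration("wrist");T=toolT(o);print(camfn(c,T)[0],proj(c,o["ee_pos"],T),plane(c,(327,197),0,T))
```

```text
[[-0.9313 -0.0005  0.3643]
 [-0.3643  0.0016 -0.9313]
 [-0.0001 -1.     -0.0016]]
s top plate [0.4945 0.1695 0.04  ]
  scene tip@.085 [0.4949 0.1697 0.085 ]
m top plate [0.6312 0.1201 0.04  ]
  scene tip@.085 [0.6373 0.1178 0.085 ]
l top plate [0.6122 0.0172 0.04  ]
  scene tip@.085 [0.6177 0.0135 0.085 ]
xl top plate [ 0.6369 -0.0792  0.04  ]
  scene tip@.085 [ 0.6401 -0.0805  0.085 ]
c1 [0.5982 0.4157 0.015 ]
c2 [0.5678 0.2577 0.015 ]
c3 [0.4039 0.2862 0.015 ]
c4 [0.4351 0.4428 0.015 ]
ps [0.4738 0.3978 0.039 ]
pm [0.5522 0.3843 0.039 ]
pl [0.5385 0.3049 0.039 ]
pxl [0.4606 0.3193 0.039 ]
tin [0.3502 0.2107 0.032 ]
stop [0.5316 0.5155 0.022 ]
blue [0.587  0.2008 0.04  ]
red [0.4264 0.2101 0.04  ]
toolboxbase [0.6467 0.0824 0.    ]
toolbox low edge [0.7325 0.4245 0.    ] [ 0.7331 -0.3222  0.    ] topedge [0.7612 0.41   0.08  ]
vise wood corner [0.5639 0.0849 0.05  ]
[ 0.3139 -0.5744  0.3732] [327.7749 246.9006] [ 0.197  -0.6196  0.    ]
```

{"op": "jog_arm", "data": {
  "moves": [0.5, 0, -45, 0, 0, 0.186, 0, 0.5, 0, -45, 0, 0, 0.187, 0, 0.5, -35, 0, -48, 0, 0, 0, 0.5, -35, 0, -48, 0, 0, 0, 0.5, -35, 0, -48, 0, 0, 0, 0.5, -35, 0, -48, 0, 0, 0, 0.5, -35, 0, -48, 0, 0, 0, 0.5, -35, 0, -48, 0, 0, 0]
}}

```text
clock: 1.15
ee_pos: [0.4475, -0.3156, 0.2986]
ee_rot: [0.0, 0.707, -0.707, -0.0]
ft_force: [0.7, 0.3, -0.9]
width: 0.0428
```

{"op": "jog_arm", "data": {
  "moves": [0.5, -35, 0, -48, 0, 0, 0, 0.5, -35, 0, -48, 0, 0, 0, 0.5, -35, 0, -48, 0, 0, 0, 0.5, -35, 0, -48, 0, 0, 0, 0.5, 0, 0, 0, 0, 0, 0, 0.5, 0, 0, 0, 0, 0, 0]
}}

```text
clock: 1.9
ee_pos: [0.5866, -0.1254, 0.2983]
ee_rot: [0.001, -0.707, 0.707, 0.0]
ft_force: [0.1, -0.4, -0.0]
width: 0.0426
```

```bash
cat > look.py <<'E'
import sys
from h import *
from plant import env
np.set_printoptions(precision=4,suppress=True)
o=env.observe();T=toolT(o);im=env.snapshot("wrist");n=sys.argv[1]
cv2.imwrite(f"pics/{n}.png",im);np.save(f"pics/{n}.npy",T)
print(o["clock"],o["ee_pos"],o["joint_positions"],o["ft_force"],o["width"]);print(T[:3,:3])
E
python3 look.py w1
```

```text
1.9 [ 0.5866 -0.1254  0.2983] [-0.2998 -0.0259  1.6568 -0.0005  1.5117  1.2707] [ 0.0839 -0.4349 -0.0249] 0.04263945806415311
[[-1.     -0.0011  0.0003]
 [-0.0003 -0.0001 -1.    ]
 [ 0.0011 -1.      0.0001]]
```

View pics/w1.png

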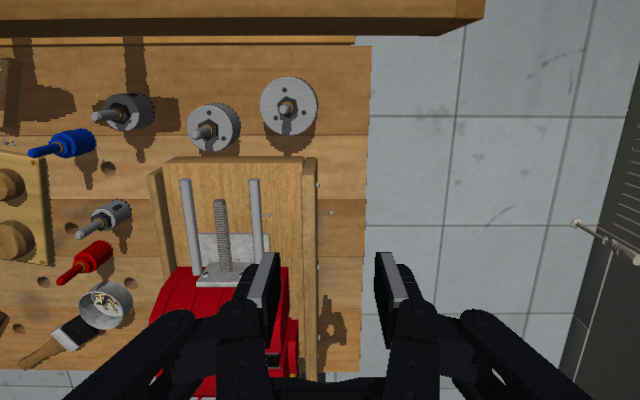

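Run:
```python
from h import *
from plant import env
np.set_printoptions(precision=4,suppress=True)
im=cv2.imread("pics/w1.png");T=np.load("pics/w1.npy");c=env.get_calibration("wrist")
for n,p in {"xl":(.637,-.079),"l":(.612,.017),"m":(.631,.120),"s":(.4945,.1695)}.items():
    print(n,proj(c,p+(.04,),T),proj(c,p+(.09,),T))
hsv=cv2.cvtColor(im,cv2.COLOR_BGR2HSV)
m=((hsv[...,1]<40)&(hsv[...,2]>120)).astype(np.uint8)*255
for n,(x,y) in {"xl":(288,106),"l":(213,127)}.items():
    k=np.zeros_like(m);cv2.circle(k,(x,y),36,255,-1)
    if n=="xl": k[:40]=0
    cc,_=cv2.findContours(cv2.morphologyEx(m&k,cv2.MORPH_OPEN,np.ones((3,3))),0,2);b=max(cc,key=cv2.contourArea)
    e=cv2.fitEllipse(cv2.convexHull(b));print(n,e,plane(c,e[0],.04,T))
tilecrops(im,[(288,106),(213,127),(110,110),(105,218)],30,6,"pics/w1s.png")
```

```text
xl [288.1152 108.3734] [283.0822 112.1747]
l [209.0017 129.8342] [194.0715 136.2954]
m [121.254  113.9741] [ 95.0567 118.5267]
s [103.2931 220.2075] [ 77.9824 236.3454]
xl ((287.5174560546875, 105.29547882080078), (55.766258239746094, 58.171146392822266), 155.3726348876953) [ 0.6405 -0.0784  0.04  ]
l ((209.2626190185547, 127.42855834960938), (41.71525955200195, 47.70122146606445), 135.8175811767578) [0.6149 0.0164 0.04  ]
```

View pics/w1s.png

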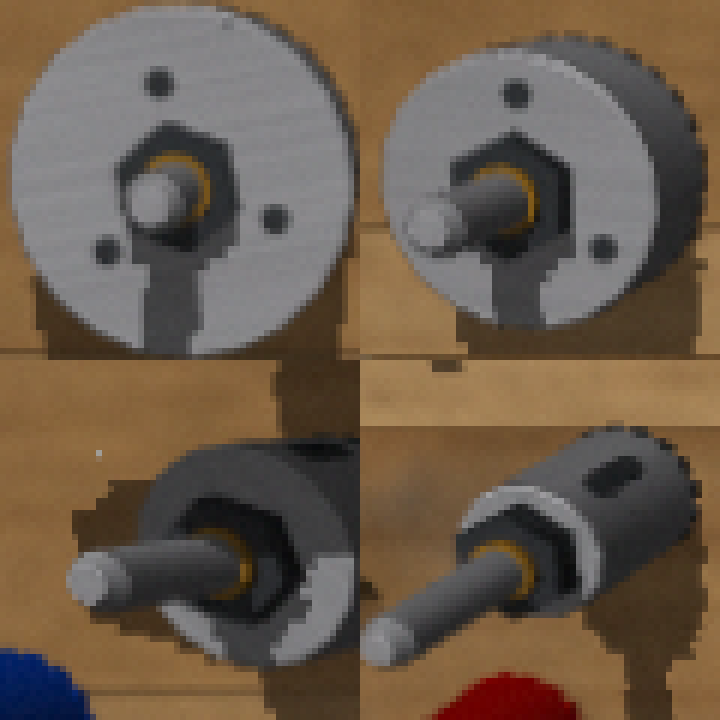

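{"op": "jog_arm", "data": {
  "moves": [0.5, -27, 0, -23, 0, 0, 0, 0.5, -26.5, 28, -24, 0, 0, 0, 0.5, 0, 60, 0, 0, 0, 0, 0.5, 0, 60, 0, 0, 0, 0, 0.5, 0, 20, 0, 0, 0, 0, 0.5, 0, 0, 0, 0, 0, 0]
}}

```text
clock: 2.7
ee_pos: [0.6395, -0.0794, 0.1301]
ee_rot: [-0.0, 0.707, -0.707, -0.001]
ft_force: [-1.2, 0.0, 0.5]
width: 0.0427
```

```bash
python3 look.py w2
```

```text
2.7 [ 0.6395 -0.0794  0.1301] [-0.2067  0.1719  1.7325 -0.0001  1.2393  1.3658] [-1.2211  0.0186  0.5237] 0.042694515437736995
[[-1.     -0.0021 -0.0018]
 [ 0.0018  0.0004 -1.    ]
 [ 0.0021 -1.     -0.0004]]
```

View pics/w2.png

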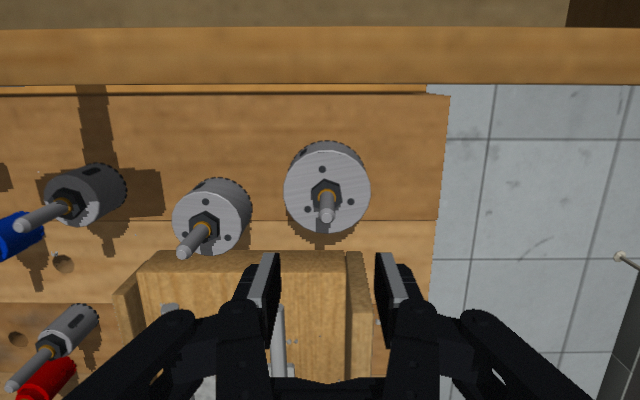

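```bash
cat > pt.py <<'E'
import sys
from h import *
from plant import env
np.set_printoptions(precision=4,suppress=True)
n=sys.argv[1];T=np.load(f"pics/{n}.npy");c=env.get_calibration("wrist")
for a in sys.argv[2:]:
    u,v,z=map(float,a.split(","));print(a,plane(c,(u,v),z,T))
E
python3 pt.py w2 327,191,.04 326.5,214,.09
python3 - <<'E'
from h import *
tilecrops(cv2.imread("pics/w2.png"),[(327,190)],50,7,"pics/w2s.png")
E
```

```text
327,191,.04 [ 0.6413 -0.0787  0.04  ]
326.5,214,.09 [ 0.642  -0.0784  0.09  ]
```

View pics/w2s.png

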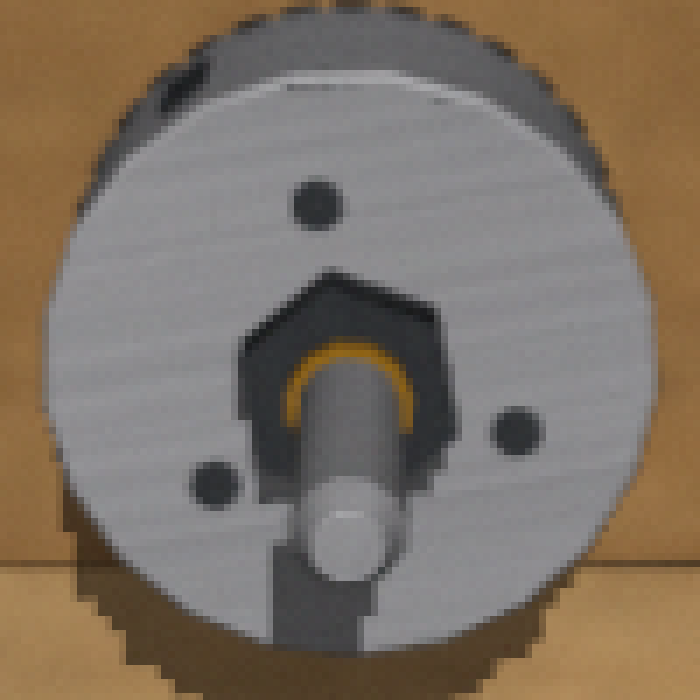

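{"op": "jog_arm", "data": {
  "moves": [0.5, -1, 40, -0.7, 0, 0, 0, 0.5, 0, 36, 0, 0, 0, 0, 0.5, 0, 0, 0, 0, 0, 0, 0, 0, 0, 0, 0, 0, 0, 0, 0, 0, 0, 0, 0, 0, 0, 0, 0, 0, 0, 0, 0, 0, 0, 0, 0, 0, 0, 0]
}}

```text
clock: 3.62
ee_pos: [0.6438, -0.0787, 0.0586]
ee_rot: [-0.002, -0.706, 0.708, -0.002]
ft_force: [-0.7, -0.5, 7.6]
width: 0.0068
```

```bash
python3 look.py w3
```

```text
3.625 [ 0.6438 -0.0787  0.0586] [-0.204   0.2481  1.7732 -0.0008  1.1142  1.3673] [-0.6884 -0.5285  7.5748] 0.006821209950406264
[[-1.      0.0058 -0.0001]
 [ 0.0001 -0.0019 -1.    ]
 [-0.0058 -1.      0.0019]]
```

View pics/w3.png

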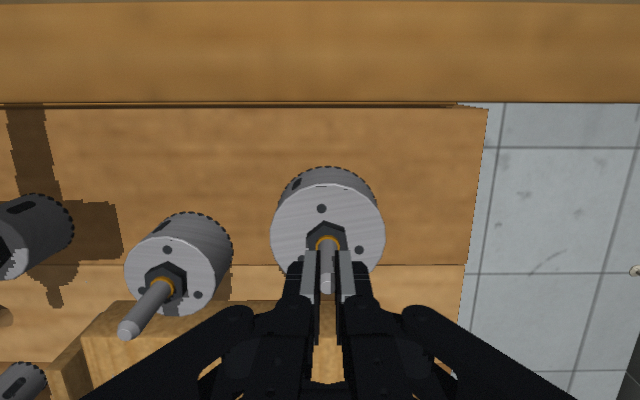

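```bash
python3 - <<'E'
from h import *
from plant import env
np.set_printoptions(precision=4,suppress=True)
T=np.load("pics/w3.npy");c=env.get_calibration("wrist")
tp=lambda *p:(T@np.array(p+(1,)))[:3]
print("tcp",proj(c,tp(0.,0,0),T),"grasp",proj(c,tp(0,-.0187,0),T),"front edge tip",proj(c,tp(-.011,0,0),T),"tip .09",proj(c,(.641,-.0787,.09),T),"plate",proj(c,(.641,-.0787,.04),T))
tilecrops(cv2.imread("pics/w3.png"),[(327,265)],50,7,"pics/w3s.png")
print(env.observe()["width"])
E
python3 pt.py w3 327,231,.04 327,287,.09
```

```text
tcp [328.2918 246.5917] grasp [328.4443 264.4689] front edge tip [328.3277 227.2597] tip .09 [328.7584 284.0912] plate [328.1457 236.519 ]
0.006567960547302908
327,231,.04 [ 0.6445 -0.078   0.04  ]
327,287,.09 [ 0.6395 -0.0779  0.09  ]
```

View pics/w3s.png

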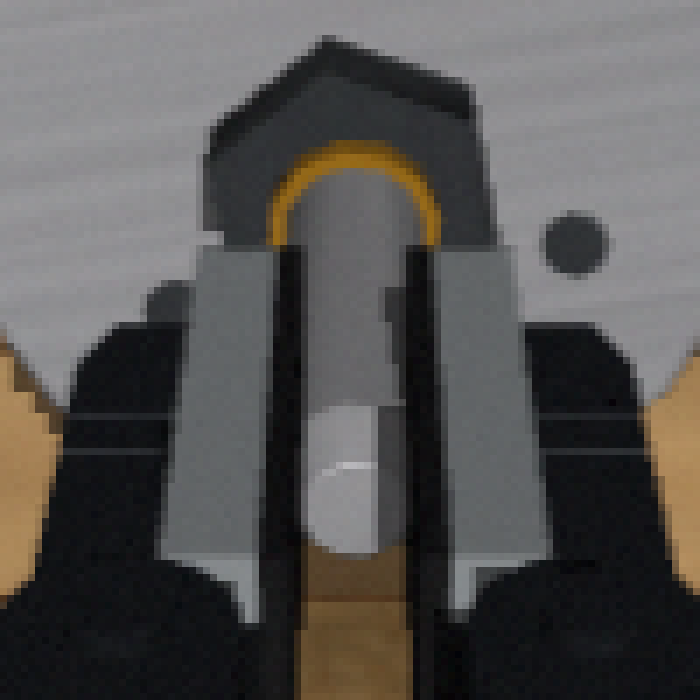

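{"op": "jog_arm", "data": {
  "moves": [0, 0, 0, 0, 0, 0, 0]
}}

```text
clock: 3.8
ee_pos: [0.6438, -0.0787, 0.0586]
ee_rot: [-0.002, -0.706, 0.708, -0.002]
ft_force: [-0.5, -1.3, 7.7]
width: 0.0069
```

Run:
```python
from h import *
from plant import env
np.set_printoptions(precision=4,suppress=True)
o=env.observe();print(o["tau"],o["joint_positions"],o["torque"])
cv2.imwrite("pics/s3.png",env.snapshot("scene"));cv2.imwrite("pics/t3.png",env.snapshot("top"))
```

```text
[  1.0272 -40.0635 -29.3334   0.3975  -0.0449   0.0099] [-0.204   0.2482  1.7732 -0.0008  1.1142  1.3673] [-0.2447  0.0726 -0.0389]
```

View pics/s3.png

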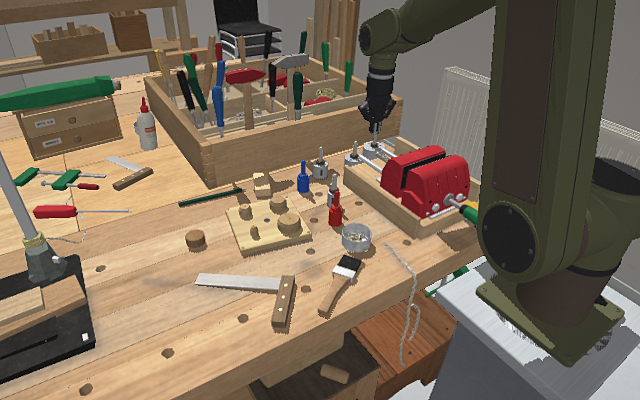

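View pics/t3.png

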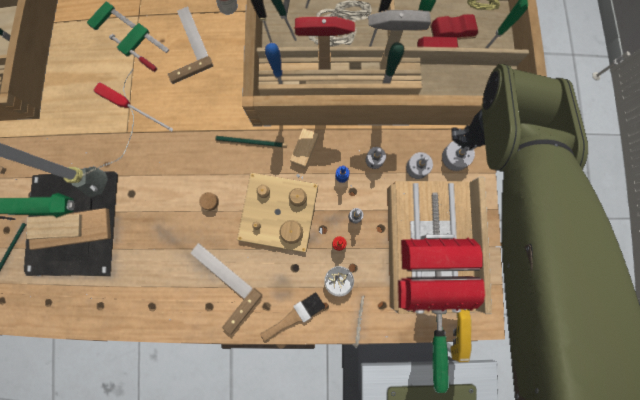

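{"op": "jog_arm", "data": {
  "moves": [0, 0, -6, 0, 0, 0, 0, 0, 0, 0, 0, 0, 0, 0]
}}

```text
clock: 4.15
ee_pos: [0.6413, -0.0776, 0.0611]
ee_rot: [0.0, 0.707, -0.707, 0.0]
ft_force: [-0.2, -0.5, -2.4]
width: 0.0066
```

{"op": "jog_arm", "data": {
  "moves": [0, 0, -30, 0, 0, 0, 0, 0, 0, 0, 0, 0, 0, 0]
}}

```text
clock: 4.4
ee_pos: [0.6431, -0.0779, 0.093]
ee_rot: [-0.002, -0.707, 0.707, -0.002]
ft_force: [0.6, -0.3, -0.9]
width: 0.0064
```

```bash
python3 look.py w4
```

```text
4.4 [ 0.6431 -0.0779  0.093 ] [-0.2035  0.21    1.755   0.0002  1.1717  1.3673] [ 0.5929 -0.3385 -0.9104] 0.006433700863276112
[[-1.      0.0048 -0.0001]
 [ 0.0001 -0.0008 -1.    ]
 [-0.0048 -1.      0.0008]]
```

View pics/w4.png

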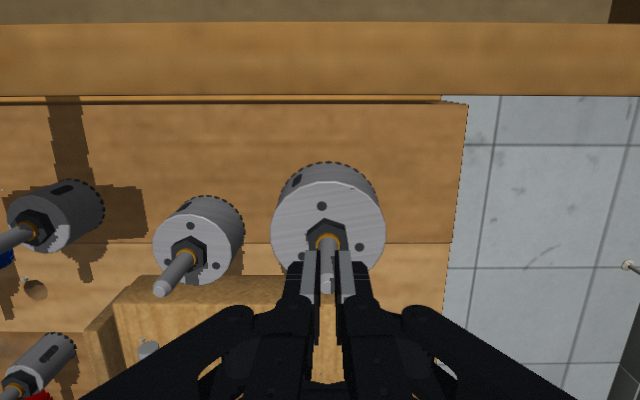

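```bash
python3 - <<'E'
from h import *
tilecrops(cv2.imread("pics/w4.png"),[(327,240)],60,6,"pics/w4s.png")
E
python3 pt.py w4 327.5,232.5,.0744 327,287,.1244 327.2,238,.0824
python3 - <<'E'
from h import *
im=cv2.imread("pics/top0.png")
cv2.imwrite("pics/b0.png",cv2.resize(im[165:260,230:325],None,fx=6,fy=6,interpolation=cv2.INTER_NEAREST))
E
```

```text
327.5,232.5,.0744 [ 0.6428 -0.0776  0.0744]
327,287,.1244 [ 0.6388 -0.0772  0.1244]
327.2,238,.0824 [ 0.6431 -0.0774  0.0824]
```

View pics/w4s.png

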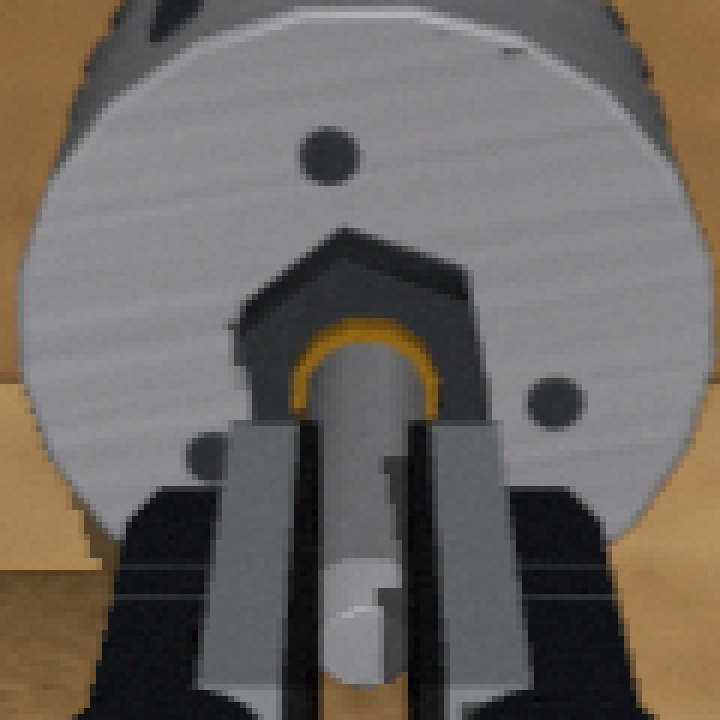

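```bash
echo carried; python3 pt.py w4 327.5,163,.0344 327.5,181.5,.0744 269.8,228,.0744 385.2,228,.0744 327.5,288,.1244; echo free; python3 pt.py w2 327,141.5,0 327,150.2,.04 326.5,217.8,.09
```

```text
carried
327.5,163,.0344 [ 0.6745 -0.0777  0.0344]
327.5,181.5,.0744 [ 0.6732 -0.0776  0.0744]
269.8,228,.0744 [ 0.6456 -0.0446  0.0744]
385.2,228,.0744 [ 0.6456 -0.1106  0.0744]
327.5,288,.1244 [ 0.6383 -0.0775  0.1244]
free
327,141.5,0 [ 0.6724 -0.0787  0.    ]
327,150.2,.04 [ 0.6728 -0.0787  0.04  ]
326.5,217.8,.09 [ 0.6395 -0.0784  0.09  ]
```

{"op": "jog_arm", "data": {
  "moves": [0, 0, -60, 0, 0, 0, 0, 0, 0, -57, 0, 0, 0, 0, 0, 28, 0, -55, 0, 0, 0, 0, 28, 0, -55, 0, 0, 0, 0, 28, 0, -55, 0, 0, 0, 0, 28, 0, -55, 0, 0, 0, 0, 28, 0, -55, 0, 0, 0, 0, 28, 0, -55, 0, 0, 0]
}}

```text
clock: 5.45
ee_pos: [0.4715, 0.2536, 0.206]
ee_rot: [0.001, -0.707, 0.707, 0.001]
ft_force: [0.9, 0.1, -3.0]
width: 0.0066
```

{"op": "jog_arm", "data": {
  "moves": [0, 28, 0, -55, 0, 0, 0, 0, 27, 0, -53, 0, 0, 0, 0, 0, 0, 0, 0, 0, 0, 0, 0, 0, 0, 0, 0, 0]
}}

```text
clock: 5.95
ee_pos: [0.4178, 0.3599, 0.2063]
ee_rot: [0.001, -0.706, 0.708, 0.0]
ft_force: [-0.6, -0.9, -2.0]
width: 0.0067
```

```bash
python3 look.py w5
```

```text
5.95 [0.4178 0.3599 0.2063] [ 0.614  -0.0911  1.8722 -0.0005  1.3629  2.1842] [-0.5948 -0.915  -2.041 ] 0.006686014260550312
[[-1.     -0.0017  0.0007]
 [-0.0007 -0.0018 -1.    ]
 [ 0.0017 -1.      0.0018]]
```

View pics/w5.png

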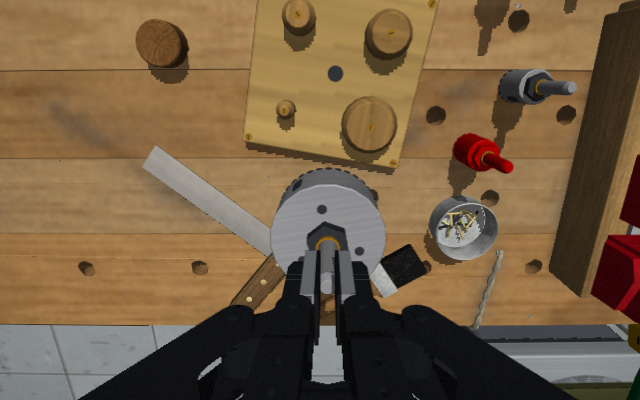

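```bash
python3 - <<'E'
import cv2
i=cv2.imread("pics/w5.png");cv2.imwrite("pics/w5c.png",cv2.resize(i[0:160,265:425],None,fx=3.75,fy=3.75,interpolation=cv2.INTER_CUBIC))
E
python3 pt.py w5 371,126,.039 389,35,.039 298.5,16,.039 286,109,.039
```

```text
371,126,.039 [0.4591 0.319  0.039 ]
389,35,.039 [0.5376 0.3064 0.039 ]
298.5,16,.039 [0.5524 0.3848 0.039 ]
286,109,.039 [0.4746 0.3982 0.039 ]
```

View pics/w5c.png

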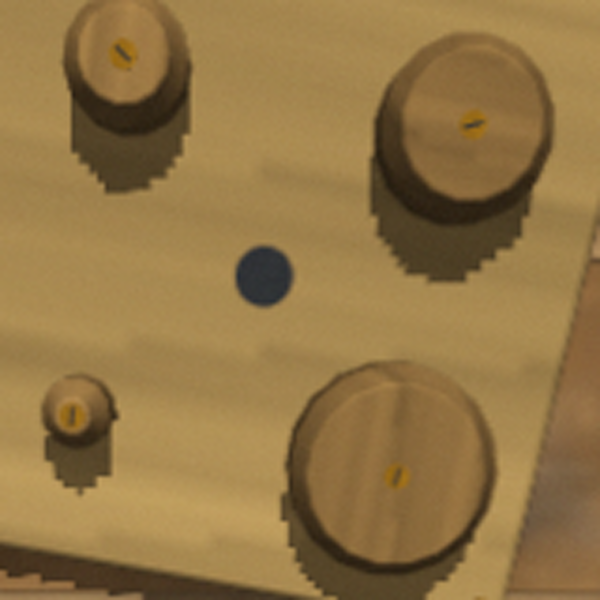

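```bash
python3 - <<'E'
from h import *
from plant import env
np.set_printoptions(precision=4,suppress=True)
T=np.load("pics/w5.npy");c=env.get_calibration("wrist")
px={"xl":(370.6,126.4),"l":(390.6,32.6),"m":(297.3,13.4),"s":(283.7,110.2)}
P=np.array([plane(c,p,.039,T)[:2] for p in px.values()])
S=np.array([(0,0),(0,1),(1,1),(1,0)])*.082   # order xl,l,m,s  
S=np.array([(-1,-1),(1,-1),(1,1),(-1,1)])*.041
z=P@[1,1j];s=S@[1,1j];a=np.vdot(s,z-z.mean());a/=abs(a);f=z.mean()+s*a
for k,p,q in zip(px,P,f):print(k,p,[round(q.real,4),round(q.imag,4)])
print(np.angle(a),np.abs(np.diff(np.r_[z,z[0]])))
E
python3 pt.py w5 327.5,170,.147 327.5,182.5,.187
```

```text
xl [0.4588 0.3193] [np.float64(0.4589), np.float64(0.3196)]
l [0.5395 0.3051] [np.float64(0.5396), np.float64(0.305)]
m [0.5544 0.3858] [np.float64(0.5542), np.float64(0.3857)]
s [0.4735 0.4004] [np.float64(0.4735), np.float64(0.4003)]
-0.17878300748008746 [0.082  0.082  0.0822 0.0824]
327.5,170,.147 [0.444  0.3602 0.147 ]
327.5,182.5,.187 [0.4471 0.3603 0.187 ]
```

Run:
```python
from h import *
tilecrops(cv2.imread("pics/w5.png"),[(327,240)],78,5,"pics/w5s.png")
```

View pics/w5s.png

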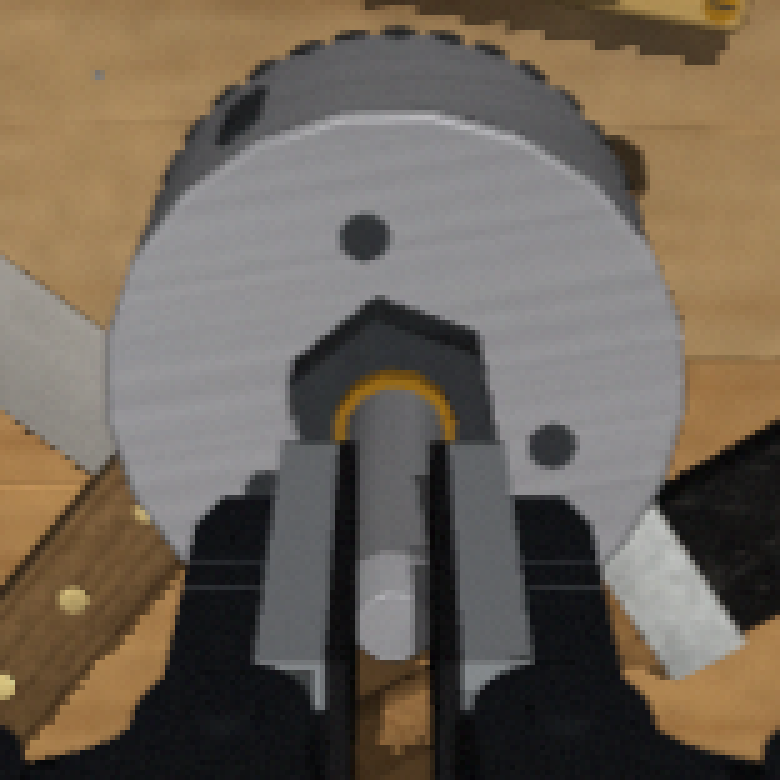

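```bash
python3 - <<'E'
import cv2,numpy as np
t=[]
for n in("w3","w4","w5"):
    i=cv2.imread(f"pics/{n}.png");t.append(cv2.resize(i[155:300,295:360],None,fx=4,fy=4,interpolation=cv2.INTER_NEAREST))
cv2.imwrite("pics/cmp.png",np.hstack(t))
E
python3 pt.py w5 327.5,167.4,.147 327.5,184,.187 327.5,289,.238
```

```text
327.5,167.4,.147 [0.4458 0.3602 0.147 ]
327.5,184,.187 [0.4463 0.3603 0.187 ]
327.5,289,.238 [0.413  0.3604 0.238 ]
```

View pics/cmp.png

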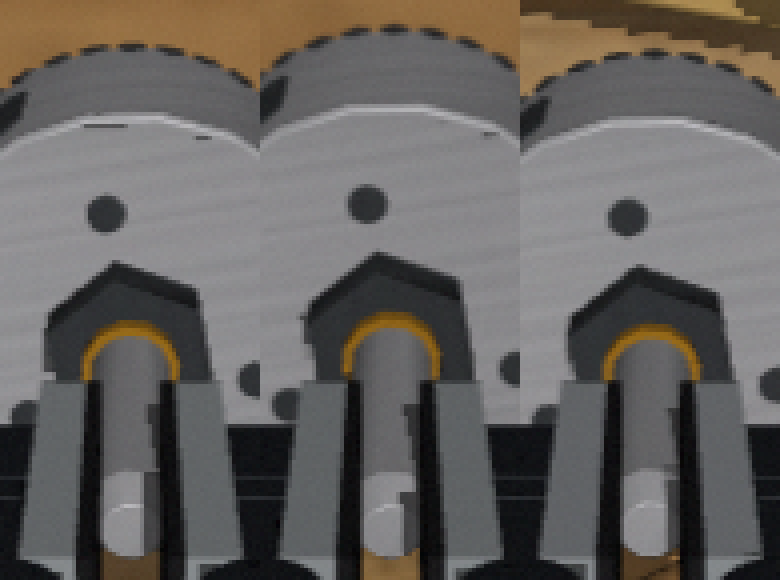

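{"op": "jog_arm", "data": {
  "moves": [0, -25, 0, 20, 0, 0, 0, 0, -20, 0, 20.5, 0, 0, 0, 0, 0, 40, 0, 0, 0, 0, 0, 0, 40, 0, 0, 0, 0, 0, 0, 0, 0, 0, 0, 0, 0, 0, 0, 0, 0, 0, 0]
}}

```text
clock: 6.75
ee_pos: [0.4646, 0.3195, 0.1292]
ee_rot: [0.001, 0.707, -0.707, 0.0]
ft_force: [-0.1, 1.0, -2.5]
width: 0.0066
```

```bash
python3 look.py w6
python3 - <<'E'
from h import *
from plant import env
i=env.snapshot("scene");cv2.imwrite("pics/s6.png",cv2.resize(i[150:270,180:340],None,fx=5,fy=5,interpolation=cv2.INTER_CUBIC))
E
```

```text
6.75 [0.4646 0.3195 0.1292] [ 0.5072 -0.0031  1.9209 -0.0001  1.2219  2.0796] [-0.0552  1.0485 -2.5039] 0.006567325413772519
[[-1.      0.0017 -0.0016]
 [ 0.0016  0.0008 -1.    ]
 [-0.0017 -1.     -0.0008]]
```

View pics/s6.png

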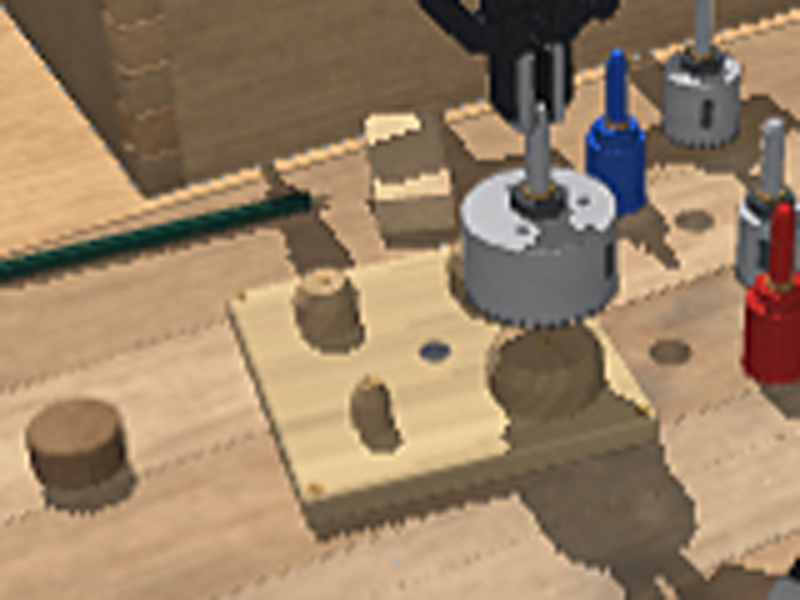

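View pics/w6.png

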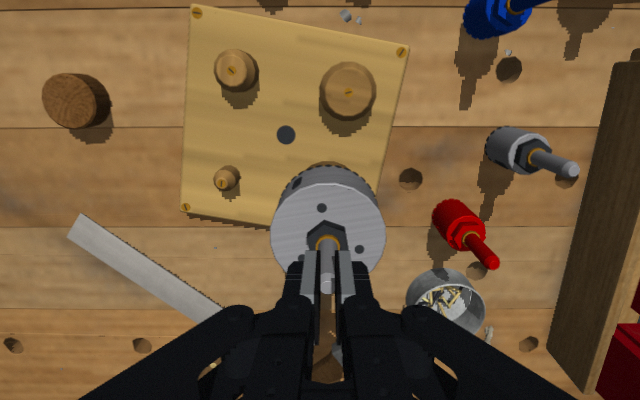

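Run:
```python
from h import *
from plant import env
c=env.get_calibration("scene")
for z in(.1292,.15,.155,.1606): print(z,proj(c,(.461,.3195,z),None))
m=.1292-.0586
print("plate",proj(c,(.461,.3195,m+.04)),"plug face",proj(c,(.4589,.3196,.039)),"m plug",proj(c,(.5542,.3857,.039)),"s",proj(c,(.4735,.4003,.039)))
print("mouth near",proj(c,(.461-.034*.8,.3195+.034*.45,m)))
```

```text
0.1292 [287.33060087 184.009988  ]
0.15 [287.13830011 175.70422182]
0.155 [287.09153997 173.67366958]
0.1606 [287.03892152 171.38354522]
plate [287.49955449 191.24892035] plug face [288.5413947  218.04690701] m plug [244.24574261 205.84470936] s [253.36030627 226.07700596]
mouth near [287.86190624 214.64038656]
```

{"op": "jog_arm", "data": {
  "moves": [0, 2, 20, 0, 0, 0, 0, 0, 0, 15, 0, 0, 0, 0, 0, 0, 0, 0, 0, 0, 0]
}}

```text
clock: 7.22
ee_pos: [0.4597, 0.319, 0.0901]
ee_rot: [0.001, -0.706, 0.708, 0.001]
ft_force: [0.6, 0.1, -1.8]
width: 0.0062
```

{"op": "jog_arm", "data": {
  "moves": [0, 0, 10, 0, 0, 0, 0, 0, 0, 10, 0, 0, 0, 0, 0, 0, 0, 0, 0, 0, 0]
}}

```text
clock: 7.6
ee_pos: [0.4618, 0.3202, 0.0739]
ee_rot: [0.0, 0.707, -0.707, 0.0]
ft_force: [-2.3, -0.8, 4.0]
width: 0.0062
```

```bash
python3 look.py w7
python3 - <<'E'
from h import *
from plant import env
i=env.snapshot("scene");cv2.imwrite("pics/s7.png",cv2.resize(i[150:270,180:340],None,fx=5,fy=5,interpolation=cv2.INTER_CUBIC))
E
```

```text
7.6 [0.4618 0.3202 0.0739] [0.5106 0.0544 1.9631 0.0003 1.1235 2.0814] [-2.3294 -0.7662  4.0072] 0.006184697173207266
[[-1.      0.0004 -0.0002]
 [ 0.0002  0.0005 -1.    ]
 [-0.0004 -1.     -0.0005]]
```

View pics/s7.png

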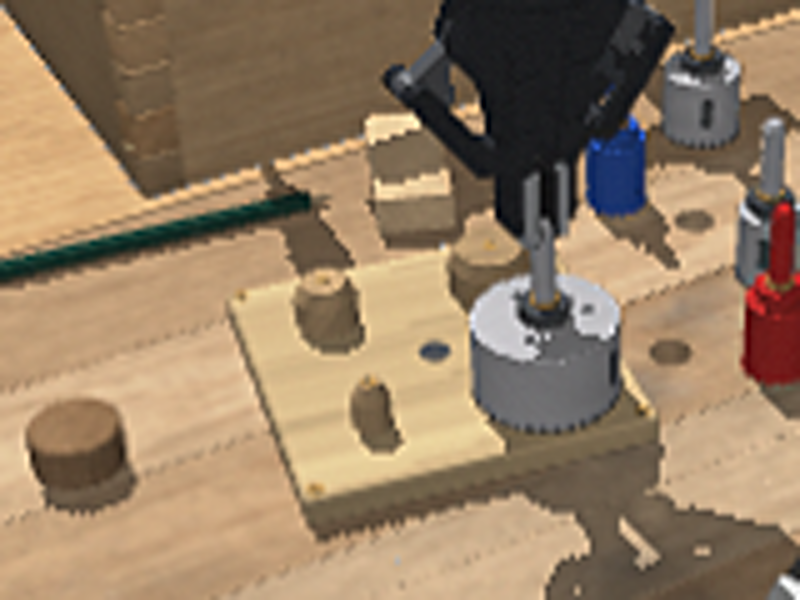

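{"op": "jog_arm", "data": {
  "moves": [0.4, 0, 0, 0, 0, 0, 0, 0.4, 0, 0, 0, 0, 0, 0, 0.4, 0, 0, 0, 0, 0, 0, 0.4, 0, -30, 0, 0, 0, 0, 0.4, 0, -50, 0, 0, 0, 0, 0.4, 0, -50, 0, 0, 0, 0, 0.4, -26, 0, 50, 0, 0, 0, 0.4, -26, 0, 50, 0, 0, 0]
}}

```text
clock: 8.7
ee_pos: [0.5143, 0.2193, 0.2041]
ee_rot: [0.0, 0.707, -0.707, 0.002]
ft_force: [-0.0, 0.0, -1.2]
width: 0.0344
```

{"op": "jog_arm", "data": {
  "moves": [0.4, -26, 0, 50, 0, 0, 0, 0.4, -25, 0, 50, 0, 0, 0, 0.4, -25, 0, 50, 0, 0, 0, 0.4, -25, 20, 53, 0, 0, 0, 0.4, 0, 54, 0, 0, 0, 0, 0.4, 0, 0, 0, 0, 0, 0, 0.4, 0, 0, 0, 0, 0, 0]
}}

```text
clock: 9.57
ee_pos: [0.6149, 0.0172, 0.1301]
ee_rot: [-0.0, -0.707, 0.707, -0.001]
ft_force: [0.3, 0.3, 0.2]
width: 0.0338
```

```bash
python3 look.py w8
python3 - <<'E'
from h import *
from plant import env
i=env.snapshot("scene");cv2.imwrite("pics/s8.png",i)
tilecrops(cv2.imread("pics/w8.png"),[(327,200)],60,6,"pics/w8s.png")
E
```

```text
9.575 [0.6149 0.0172 0.1301] [-0.0593  0.1079  1.8037  0.0001  1.2288  1.511 ] [0.3201 0.3087 0.1548] 0.03375806704170702
[[-1.      0.0013  0.0005]
 [-0.0005 -0.     -1.    ]
 [-0.0013 -1.      0.    ]]
```

View pics/s8.png

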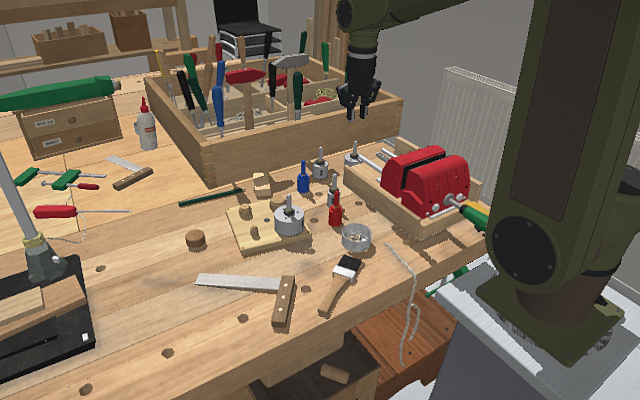

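View pics/w8.png

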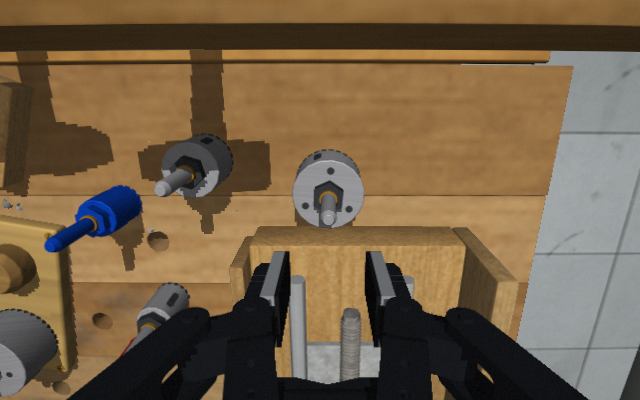

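View pics/w8s.png

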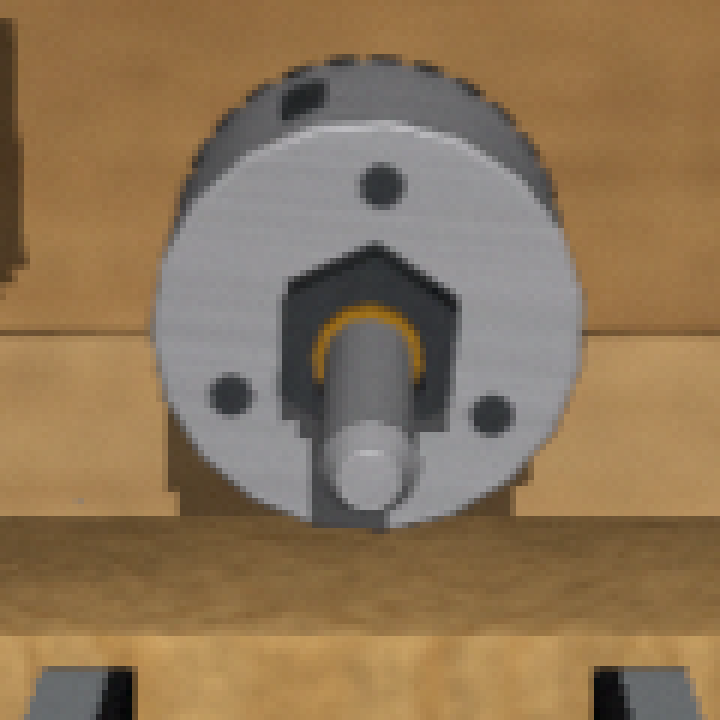

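```bash
python3 pt.py w8 327.9,193.7,.04 328,217.5,.09 328,229,.05
```

```text
327.9,193.7,.04 [0.6148 0.0172 0.04  ]
328,217.5,.09 [0.6152 0.0173 0.09  ]
328,229,.05 [0.5897 0.0171 0.05  ]
```

{"op": "jog_arm", "data": {
  "moves": [0.4, 0, 40, 0, 0, 0, 0, 0.4, 0, 38, 0, 0, 0, 0, 0.4, 0, 0, 0, 0, 0, 0, 0, 0, 0, 0, 0, 0, 0, 0, 0, 0, 0, 0, 0, 0, 0, 0, 0, 0, 0, 0, 0, 0, 0, 0, 0, 0, 0, 0]
}}

```text
clock: 10.55
ee_pos: [0.6165, 0.0167, 0.0542]
ee_rot: [-0.002, -0.707, 0.707, -0.002]
ft_force: [-0.2, 0.3, 6.5]
width: 0.0073
```

```bash
python3 look.py w9;python3 - <<'E'
from h import *
tilecrops(cv2.imread("pics/w9.png"),[(327,235)],60,6,"pics/w9s.png")
E
```

```text
10.55 [0.6165 0.0167 0.0542] [-0.06    0.1899  1.8505  0.0002  1.0961  1.511 ] [-0.2155  0.3377  6.5299] 0.007304792856107204
[[-1.      0.005  -0.0002]
 [ 0.0002 -0.0002 -1.    ]
 [-0.005  -1.      0.0002]]
```

View pics/w9s.png

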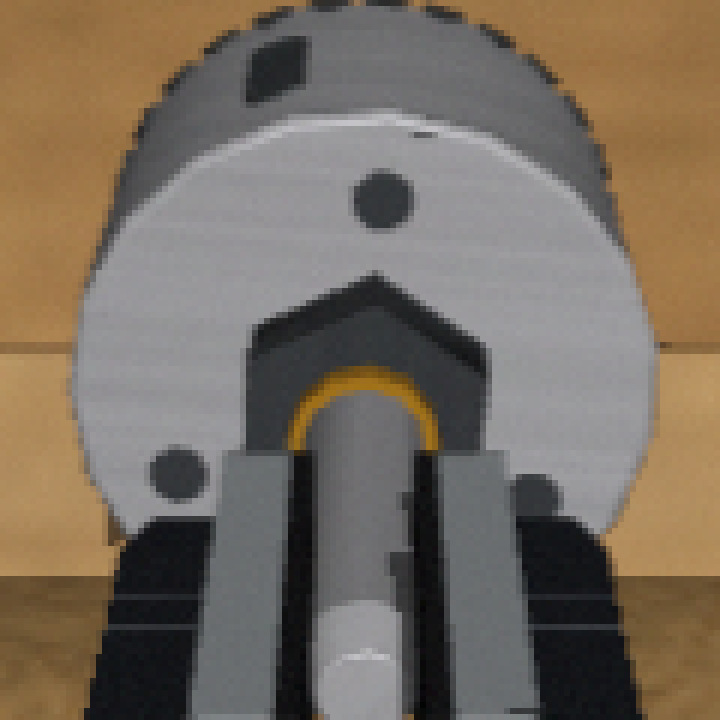

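{"op": "jog_arm", "data": {
  "moves": [0, 0, -10, 0, 0, 0, 0, 0, 0, -50, 0, 0, 0, 0, 0, 0, -55, 0, 0, 0, 0, 0, 0, -35, 0, 0, 0, 0, 0, 15, 0, -55, 0, 0, 0, 0, 15, 0, -55, 0, 0, 0, 0, 15, 0, -55, 0, 0, 0, 0, 15, 0, -55, 0, 0, 0]
}}

```text
clock: 11.6
ee_pos: [0.5534, 0.2383, 0.2011]
ee_rot: [0.0, 0.707, -0.707, -0.0]
ft_force: [0.6, 0.3, -2.0]
width: 0.0072
```

{"op": "jog_arm", "data": {
  "moves": [0, 10, 0, -40, 0, 0, 0, 0, 5.5, 0, -28, 0, 0, 0, 0, 0, 30, 0, 0, 0, 0, 0, 0, 40, 0, 0, 0, 0, 0, 0, 0, 0, 0, 0, 0, 0, 0, 0, 0, 0, 0, 0]
}}

```text
clock: 12.35
ee_pos: [0.5395, 0.305, 0.1323]
ee_rot: [0.001, 0.707, -0.707, 0.0]
ft_force: [0.3, 0.2, -1.5]
width: 0.0074
```

```bash
python3 look.py w10
python3 - <<'E'
from h import *
from plant import env
i=env.snapshot("scene");cv2.imwrite("pics/s10.png",cv2.resize(i[120:260,200:360],None,fx=4,fy=4,interpolation=cv2.INTER_CUBIC))
E
```

```text
12.35 [0.5395 0.305  0.1323] [0.4279 0.1156 1.7914 0.     1.233  1.999 ] [ 0.2608  0.1799 -1.4707] 0.0073781849515147735
[[-1.      0.0015 -0.0004]
 [ 0.0004  0.0007 -1.    ]
 [-0.0015 -1.     -0.0007]]
```

View pics/s10.png

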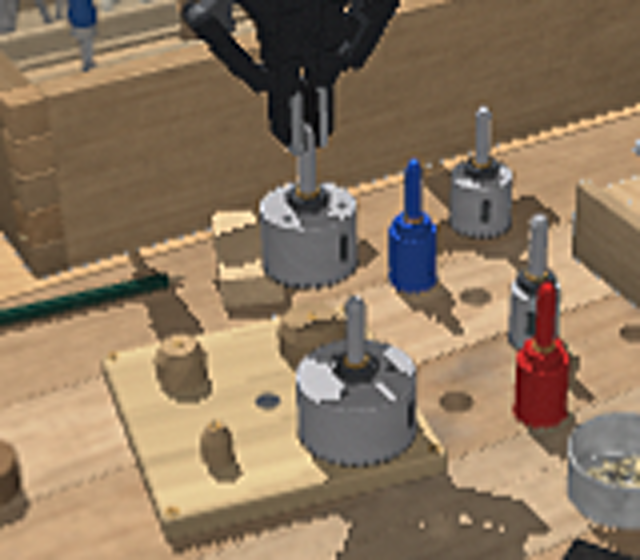

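View pics/w10.png

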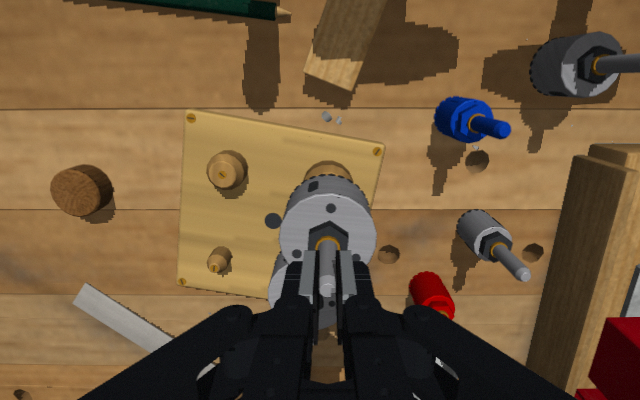

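{"op": "jog_arm", "data": {
  "moves": [0, -1.7, 20, 0.5, 0, 0, 0, 0, 0, 20, 0, 0, 0, 0, 0, 0, 0, 0, 0, 0, 0]
}}

```text
clock: 12.82
ee_pos: [0.5384, 0.3032, 0.087]
ee_rot: [0.002, -0.706, 0.708, 0.002]
ft_force: [-0.2, -0.1, -2.3]
width: 0.0073
```

{"op": "jog_arm", "data": {
  "moves": [0, 0, 12, 0, 0, 0, 0, 0, 0, 12, 0, 0, 0, 0, 0, 0, 0, 0, 0, 0, 0]
}}

```text
clock: 13.2
ee_pos: [0.5419, 0.305, 0.0695]
ee_rot: [0.001, 0.708, -0.707, 0.001]
ft_force: [-4.2, -1.5, 8.1]
width: 0.0076
```

Run:
```python
from h import *
from plant import env
i=env.snapshot("scene");cv2.imwrite("pics/s11.png",cv2.resize(i[120:260,200:360],None,fx=4,fy=4,interpolation=cv2.INTER_CUBIC))
```

```text
(no output)
```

View pics/s11.png

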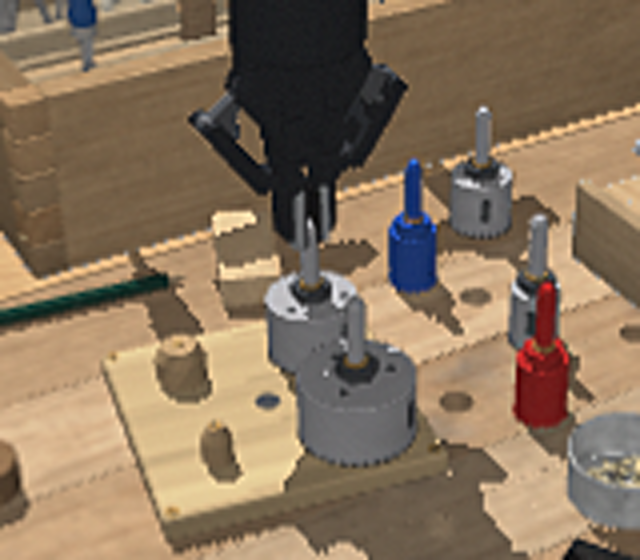

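{"op": "jog_arm", "data": {
  "moves": [0.4, 0, 0, 0, 0, 0, 0, 0.4, 0, 0, 0, 0, 0, 0, 0.4, 0, 0, 0, 0, 0, 0, 0.4, 0, -30, 0, 0, 0, 0, 0.4, 0, -50, 0, 0, 0, 0, 0.4, 0, -50, 0, 0, 0, 0, 0.4, -24, 0, 46, 0, 0, 0, 0.4, -23, 0, 47, 0, 0, 0]
}}

```text
clock: 14.25
ee_pos: [0.5884, 0.2109, 0.1981]
ee_rot: [0.0, 0.707, -0.707, 0.001]
ft_force: [0.7, -0.6, 0.0]
width: 0.0342
```

{"op": "jog_arm", "data": {
  "moves": [0.4, -23, 0, 47, 0, 0, 0, 0.4, -23, 20, 46, 0, 0, 0, 0.4, 0, 50, 0, 0, 0, 0, 0.4, 0, 0, 0, 0, 0, 0, 0.4, 0, 0, 0, 0, 0, 0]
}}

```text
clock: 14.88
ee_pos: [0.634, 0.1188, 0.128]
ee_rot: [0.0, 0.707, -0.707, 0.001]
ft_force: [1.2, -0.8, 0.6]
width: 0.0341
```

```bash
python3 look.py w12
python3 - <<'E'
from h import *
from plant import env
tilecrops(cv2.imread("pics/w12.png"),[(327,200)],50,7,"pics/w12s.png")
E
```

```text
14.875 [0.634  0.1188 0.128 ] [0.102  0.1731 1.7349 0.0001 1.2326 1.6723] [ 1.191  -0.7802  0.6081] 0.03408777126439369
[[-1.      0.001   0.0005]
 [-0.0005  0.0002 -1.    ]
 [-0.001  -1.     -0.0002]]
```

View pics/w12s.png

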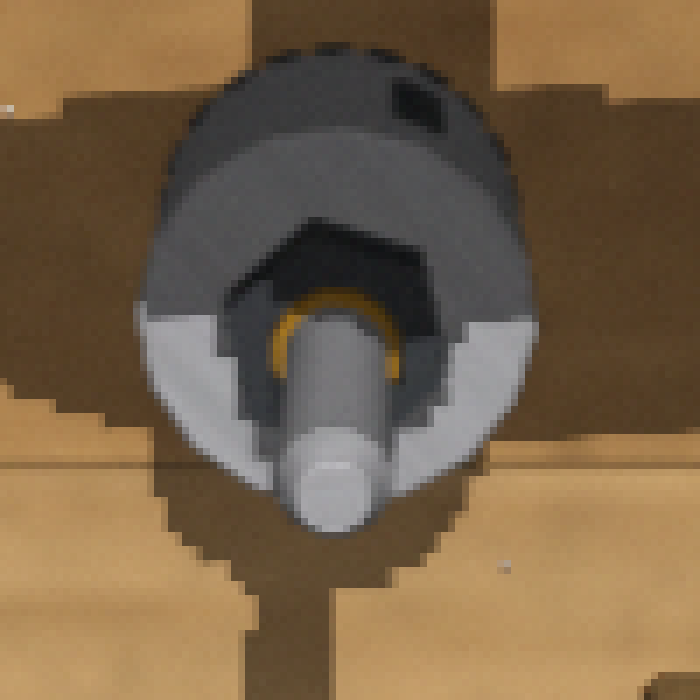

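View pics/w12.png

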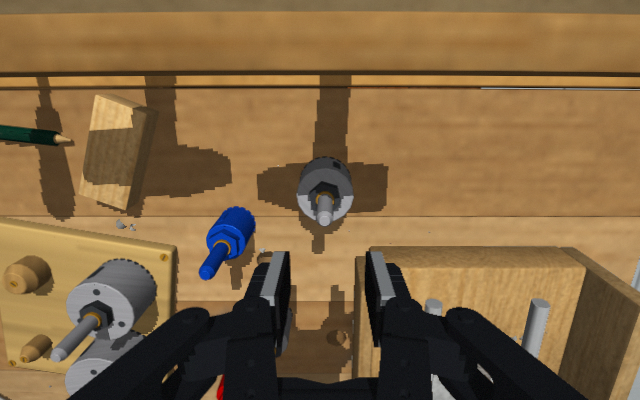

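```bash
python3 pt.py w12 324.7,194.7,.04 324.3,218.5,.09
```

```text
324.7,194.7,.04 [0.6338 0.1212 0.04  ]
324.3,218.5,.09 [0.6345 0.1211 0.09  ]
```

{"op": "jog_arm", "data": {
  "moves": [0.4, 0, 30, -2.4, 0, 0, 0, 0.4, 0, 46, 0, 0, 0, 0, 0.4, 0, 0, 0, 0, 0, 0, 0, 0, 0, 0, 0, 0, 0, 0, 0, 0, 0, 0, 0, 0, 0, 0, 0, 0, 0, 0, 0, 0, 0, 0, 0, 0, 0, 0]
}}

```text
clock: 15.8
ee_pos: [0.6358, 0.1211, 0.0544]
ee_rot: [0.002, 0.707, -0.707, 0.002]
ft_force: [-0.9, 0.2, 6.8]
width: 0.007
```

```bash
python3 look.py w13;python3 - <<'E'
from h import *
tilecrops(cv2.imread("pics/w13.png"),[(327,235)],60,6,"pics/w13s.png")
E
```

```text
15.8 [0.6358 0.1211 0.0544] [0.1051 0.2507 1.778  0.0004 1.1076 1.676 ] [-0.9036  0.2294  6.8134] 0.007008731957732268
[[-1.      0.0052 -0.0002]
 [ 0.0002  0.0009 -1.    ]
 [-0.0052 -1.     -0.0009]]
```

View pics/w13s.png

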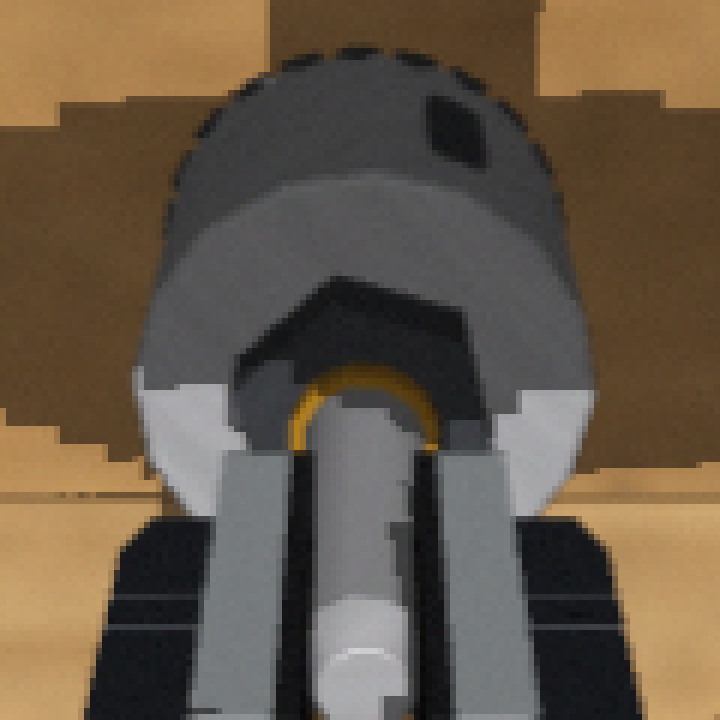

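{"op": "jog_arm", "data": {
  "moves": [0, 0, -10, 0, 0, 0, 0, 0, 0, -50, 0, 0, 0, 0, 0, 0, -55, 0, 0, 0, 0, 0, 0, -35, 0, 0, 0, 0, 0, 16, 0, -53, 0, 0, 0, 0, 16, 0, -53, 0, 0, 0, 0, 16, 0, -53, 0, 0, 0, 0, 16, 0, -53, 0, 0, 0]
}}

```text
clock: 16.85
ee_pos: [0.5688, 0.3341, 0.2013]
ee_rot: [0.0, 0.707, -0.707, 0.0]
ft_force: [0.4, -0.6, -2.8]
width: 0.0072
```

{"op": "jog_arm", "data": {
  "moves": [0, 16, 0, -52.5, 0, 0, 0, 0, 0, 30, 0, 0, 0, 0, 0, 0, 40, 0, 0, 0, 0, 0, 0, 0, 0, 0, 0, 0, 0, 0, 0, 0, 0, 0, 0]
}}

```text
clock: 17.48
ee_pos: [0.5543, 0.3854, 0.1324]
ee_rot: [0.001, 0.707, -0.707, 0.0]
ft_force: [1.1, 0.4, -0.7]
width: 0.0072
```

```bash
python3 look.py w14
python3 - <<'E'
from h import *
from plant import env
i=env.snapshot("scene");cv2.imwrite("pics/s14.png",cv2.resize(i[120:260,200:360],None,fx=4,fy=4,interpolation=cv2.INTER_CUBIC))
E
```

```text
17.475 [0.5543 0.3854 0.1324] [0.5281 0.2315 1.6592 0.     1.2491 2.0993] [ 1.1303  0.4375 -0.6853] 0.007199293319370737
[[-1.      0.0014 -0.0005]
 [ 0.0005  0.0009 -1.    ]
 [-0.0014 -1.     -0.0009]]
```

View pics/s14.png

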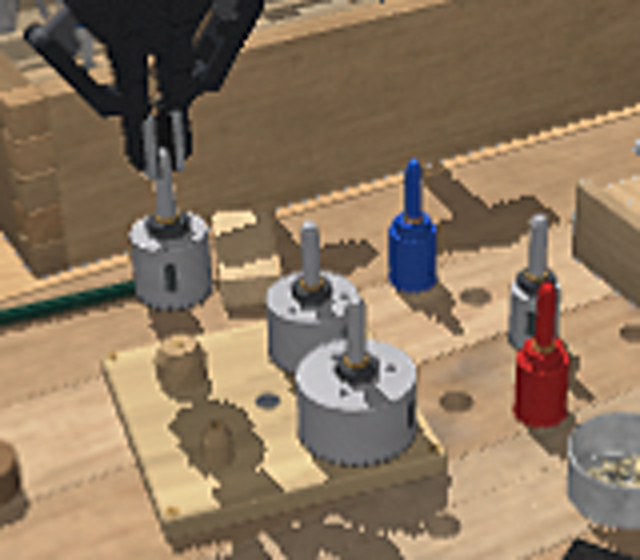

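View pics/w14.png

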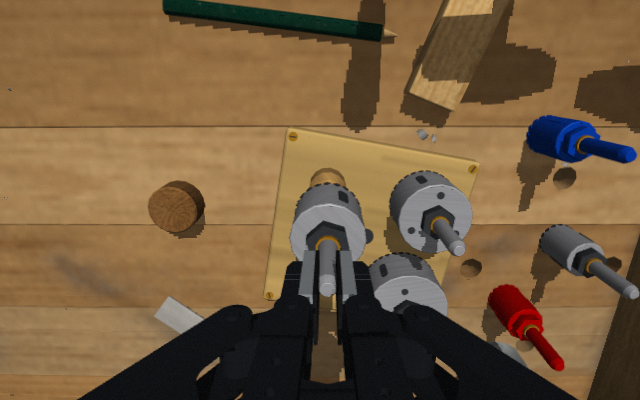

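{"op": "jog_arm", "data": {
  "moves": [0, -1.5, 20, 0, 0, 0, 0, 0, 0, 20, 0, 0, 0, 0, 0, 0, 0, 0, 0, 0, 0]
}}

```text
clock: 17.95
ee_pos: [0.5531, 0.3839, 0.0868]
ee_rot: [0.002, -0.706, 0.708, 0.002]
ft_force: [0.0, -0.1, -0.5]
width: 0.0073
```

{"op": "jog_arm", "data": {
  "moves": [0, 0, 12, 0, 0, 0, 0, 0, 0, 12, 0, 0, 0, 0, 0, 0, 0, 0, 0, 0, 0]
}}

```text
clock: 18.32
ee_pos: [0.5565, 0.386, 0.0696]
ee_rot: [0.001, 0.708, -0.707, 0.001]
ft_force: [-1.8, -1.0, 7.5]
width: 0.0072
```

Run:
```python
from h import *
from plant import env
i=env.snapshot("scene");cv2.imwrite("pics/s15.png",cv2.resize(i[120:260,200:360],None,fx=4,fy=4,interpolation=cv2.INTER_CUBIC))
```

```text
(no output)
```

View pics/s15.png

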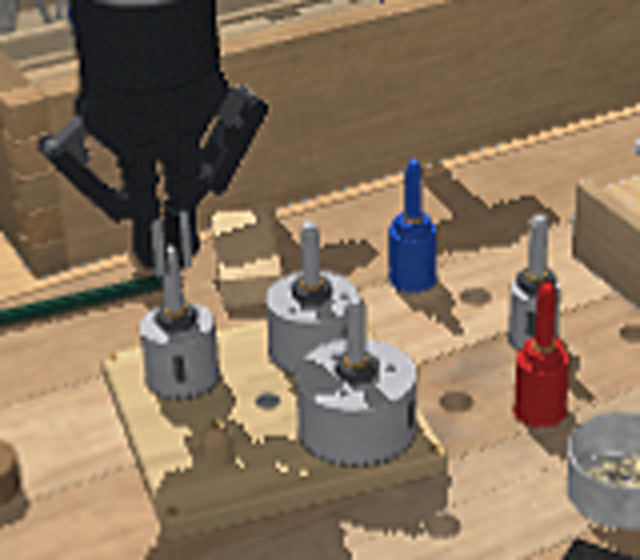

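{"op": "jog_arm", "data": {
  "moves": [0.4, 0, 0, 0, 0, 0, 0, 0.4, 0, 0, 0, 0, 0, 0, 0.4, 0, 0, 0, 0, 0, 0, 0.4, 0, -30, 0, 0, 0, 0, 0.4, 0, -50, 0, 0, 0, 0, 0.4, 0, -50, 0, 0, 0, 0, 0.4, 15, 0, 54, 0, 0, 0, 0.4, 15, 0, 54, 0, 0, 0]
}}

```text
clock: 19.38
ee_pos: [0.5251, 0.2765, 0.1977]
ee_rot: [0.0, 0.707, -0.707, 0.001]
ft_force: [0.6, -0.5, -0.9]
width: 0.0341
```

{"op": "jog_arm", "data": {
  "moves": [0.4, 15, 0, 54, 0, 0, 0, 0.4, 15, 20, 54, 0, 0, 0, 0.4, 0, 50, 0, 0, 0, 0, 0.4, 0, 0, 0, 0, 0, 0, 0.4, 0, 0, 0, 0, 0, 0]
}}

```text
clock: 20.0
ee_pos: [0.4958, 0.1697, 0.1281]
ee_rot: [0.0, 0.707, -0.707, 0.001]
ft_force: [1.0, 0.1, 0.7]
width: 0.034
```

```bash
python3 look.py w16
python3 - <<'E'
from h import *
from plant import env
tilecrops(cv2.imread("pics/w16.png"),[(327,200)],50,7,"pics/w16s.png")
E
```

```text
20.0 [0.4958 0.1697 0.1281] [ 0.2273 -0.0919  2.0083  0.0001  1.2239  1.7977] [0.9564 0.1108 0.6767] 0.03403923410964839
[[-1.      0.0012  0.0004]
 [-0.0004  0.0004 -1.    ]
 [-0.0012 -1.     -0.0004]]
```

View pics/w16s.png

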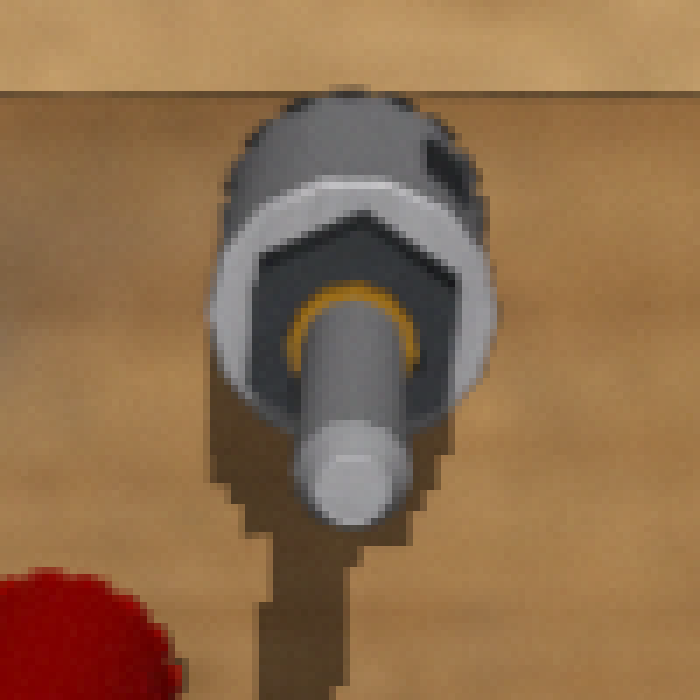

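View pics/w16.png

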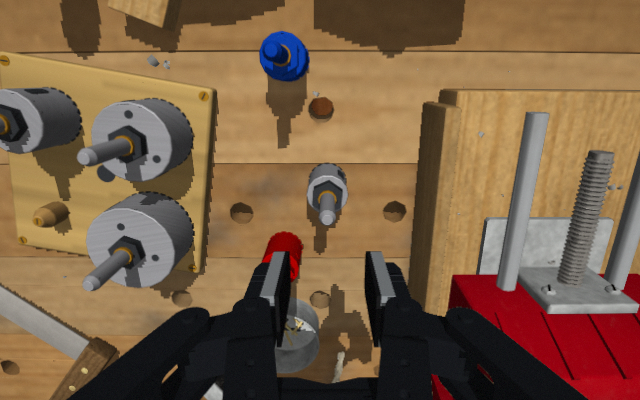

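```bash
python3 pt.py w16 327,193.9,.04 327.1,218,.09
```

```text
327,193.9,.04 [0.4962 0.1704 0.04  ]
327.1,218,.09 [0.4966 0.1703 0.09  ]
```

{"op": "jog_arm", "data": {
  "moves": [0.4, 0, 36, 0, 0, 0, 0, 0.4, 0, 40, 0, 0, 0, 0, 0.4, 0, 0, 0, 0, 0, 0, 0, 0, 0, 0, 0, 0, 0, 0, 0, 0, 0, 0, 0, 0, 0, 0, 0, 0, 0, 0, 0, 0, 0, 0, 0, 0, 0, 0]
}}

```text
clock: 20.92
ee_pos: [0.4974, 0.1699, 0.0538]
ee_rot: [0.002, 0.708, -0.707, 0.002]
ft_force: [0.2, 0.7, 6.6]
width: 0.0076
```

```bash
python3 look.py w17;python3 - <<'E'
from h import *
tilecrops(cv2.imread("pics/w17.png"),[(327,235)],60,6,"pics/w17s.png")
E
```

```text
20.925 [0.4974 0.1699 0.0538] [ 0.2267 -0.0025  2.0591  0.0003  1.0795  1.7976] [0.1508 0.6662 6.6108] 0.007557621363802886
[[-1.      0.0052 -0.0003]
 [ 0.0003  0.0015 -1.    ]
 [-0.0052 -1.     -0.0015]]
```

View pics/w17s.png

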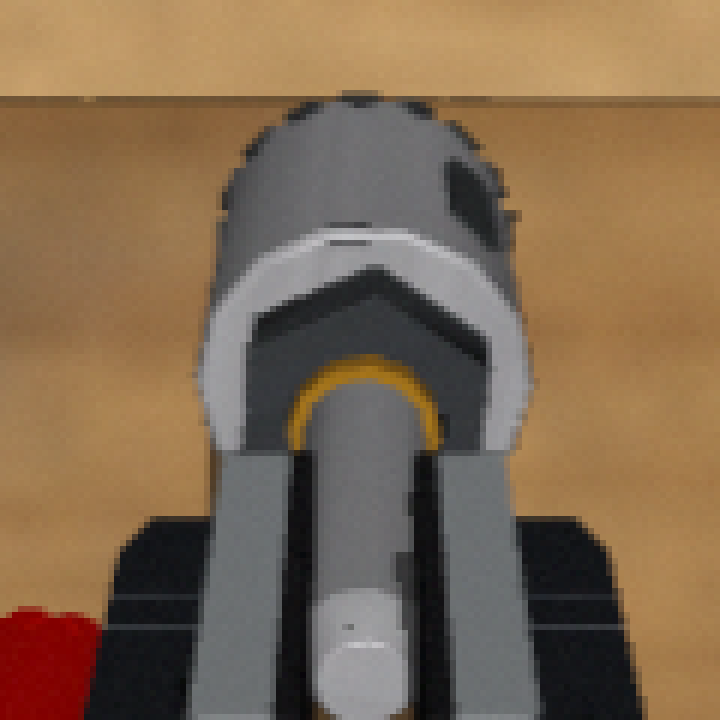

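{"op": "jog_arm", "data": {
  "moves": [0, 0, -10, 0, 0, 0, 0, 0, 0, -50, 0, 0, 0, 0, 0, 0, -55, 0, 0, 0, 0, 0, 0, -35, 0, 0, 0, 0, 0, 5, 0, -57.5, 0, 0, 0, 0, 5, 0, -57.5, 0, 0, 0, 0, 5, 0, -57.5, 0, 0, 0, 0, 6, 0, -57.5, 0, 0, 0]
}}

```text
clock: 21.98
ee_pos: [0.4736, 0.4008, 0.2013]
ee_rot: [-0.0, -0.707, 0.707, 0.0]
ft_force: [0.6, 0.1, -1.4]
width: 0.0075
```

{"op": "jog_arm", "data": {
  "moves": [0, 0, 0, 0, 0, 0, 0, 0, 0, 30, 0, 0, 0, 0, 0, 0, 40, 0, 0, 0, 0, 0, 0, 0, 0, 0, 0, 0, 0, 0, 0, 0, 0, 0, 0]
}}

```text
clock: 22.6
ee_pos: [0.4748, 0.399, 0.1324]
ee_rot: [0.001, 0.707, -0.707, 0.0]
ft_force: [-0.5, 0.5, -0.6]
width: 0.0073
```

```bash
python3 look.py w18
python3 - <<'E'
from h import *
from plant import env
i=env.snapshot("scene");cv2.imwrite("pics/s18.png",cv2.resize(i[120:260,200:360],None,fx=4,fy=4,interpolation=cv2.INTER_CUBIC))
E
```

```text
22.6 [0.4748 0.399  0.1324] [ 0.6124  0.1166  1.7901 -0.0001  1.2333  2.1841] [-0.4592  0.4862 -0.614 ] 0.007331922603872758
[[-1.      0.0013 -0.0008]
 [ 0.0008  0.0008 -1.    ]
 [-0.0013 -1.     -0.0008]]
```

View pics/s18.png

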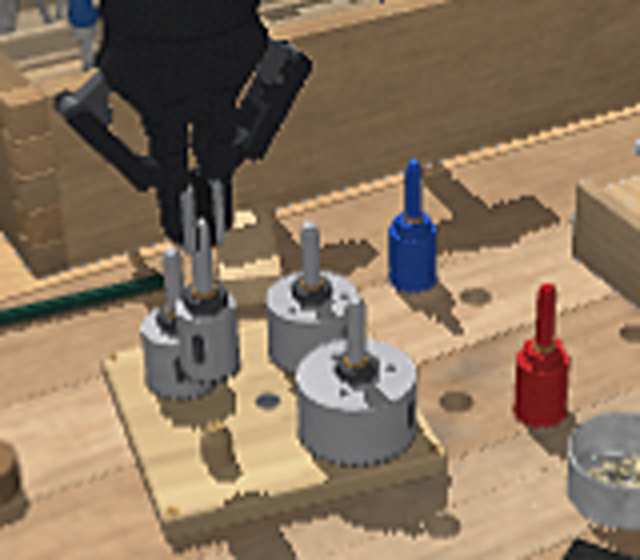

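View pics/w18.png

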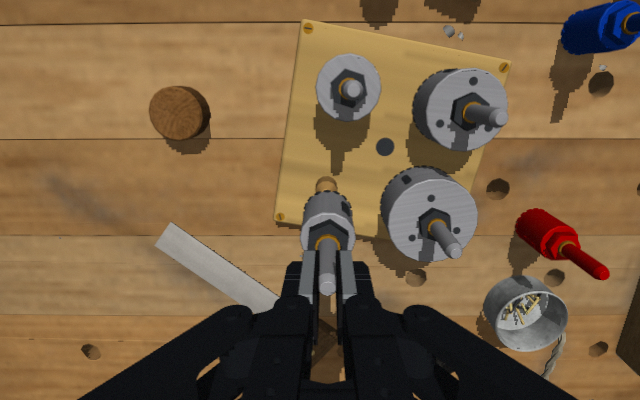

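{"op": "jog_arm", "data": {
  "moves": [0, 0, 20, -0.9, 0, 0, 0, 0, 0, 18, 0, 0, 0, 0, 0, 0, 0, 0, 0, 0, 0]
}}

```text
clock: 23.08
ee_pos: [0.4722, 0.3988, 0.0894]
ee_rot: [0.002, -0.706, 0.708, 0.002]
ft_force: [-0.8, -0.4, -2.1]
width: 0.0075
```

{"op": "jog_arm", "data": {
  "moves": [0, 0, 13, 0, 0, 0, 0, 0, 0, 13, 0, 0, 0, 0, 0, 0, 0, 0, 0, 0, 0]
}}

```text
clock: 23.45
ee_pos: [0.4755, 0.401, 0.069]
ee_rot: [0.001, 0.708, -0.706, 0.001]
ft_force: [-1.9, -1.6, 6.9]
width: 0.0076
```

Run:
```python
from h import *
from plant import env
i=env.snapshot("scene");cv2.imwrite("pics/s19.png",cv2.resize(i[120:260,200:360],None,fx=4,fy=4,interpolation=cv2.INTER_CUBIC))
```

```text
(no output)
```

View pics/s19.png

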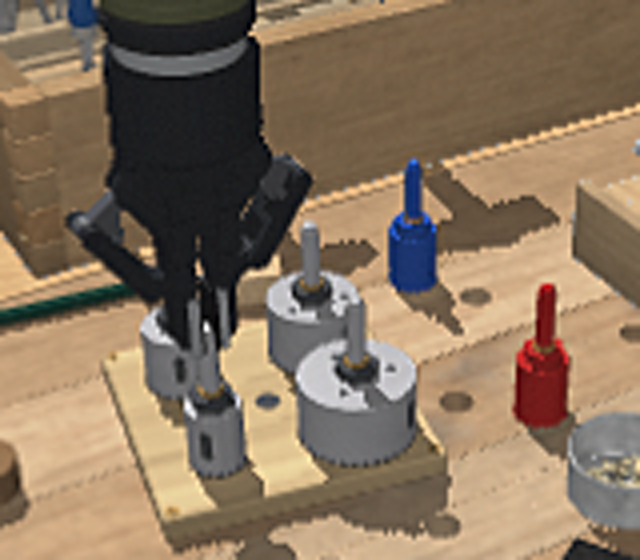

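{"op": "jog_arm", "data": {
  "moves": [0.4, 0, 0, 0, 0, 0, 0, 0.4, 0, 0, 0, 0, 0, 0, 0.4, 0, 0, 0, 0, 0, 0, 0.4, 0, -30, 0, 0, 0, 0, 0.4, 0, -50, 0, 0, 0, 0, 0.4, 0, -50, 0, 0, 0, 0, 0.4, 30, -20, 0, 0, 0, 0, 0.4, 30, 0, 20, 0, 0, 0]
}}

```text
clock: 24.5
ee_pos: [0.4147, 0.3813, 0.2197]
ee_rot: [0.001, 0.708, -0.706, 0.002]
ft_force: [-0.9, -0.4, -0.0]
width: 0.0344
```

{"op": "jog_arm", "data": {
  "moves": [0.4, 10, 0, 10, 0, 0, 0, 0.4, 0, 0, 0, 0, 0, 0, 0.4, 0, 0, 0, 0, 0, 0]
}}

```text
clock: 24.88
ee_pos: [0.4047, 0.3702, 0.2164]
ee_rot: [-0.0, -0.707, 0.707, 0.0]
ft_force: [-0.5, 0.9, -0.2]
width: 0.0343
```

```bash
python3 look.py w20
python3 - <<'E'
from h import *
from plant import env
i=env.snapshot("scene");cv2.imwrite("pics/s20.png",cv2.resize(i[120:260,180:380],None,fx=4,fy=4,interpolation=cv2.INTER_CUBIC))
E
```

```text
24.875 [0.4047 0.3702 0.2164] [ 0.6431 -0.1059  1.8687  0.      1.379   2.2145] [-0.5014  0.9324 -0.1549] 0.0342967946013502
[[-1.     -0.0002 -0.0006]
 [ 0.0006 -0.0001 -1.    ]
 [ 0.0002 -1.      0.0001]]
```

View pics/s20.png

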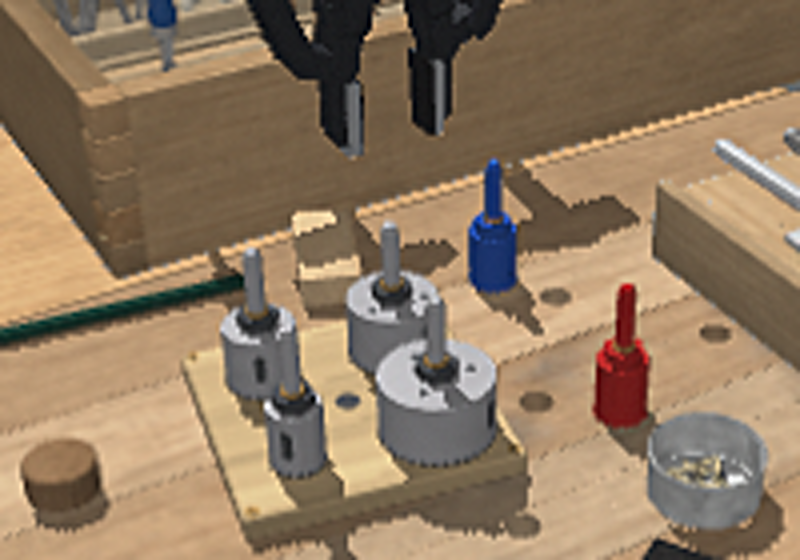

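View pics/w20.png

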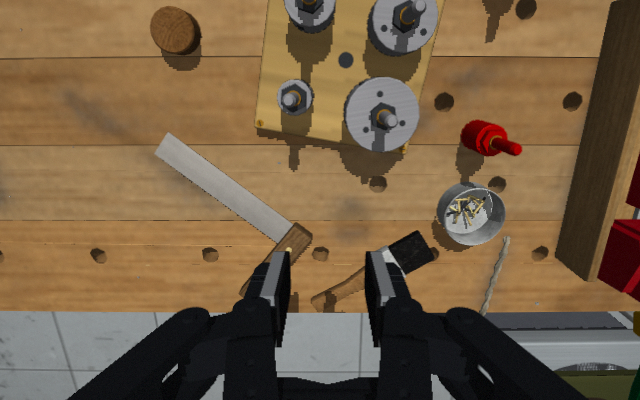

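Run:
```python
from h import *
from plant import env
c=env.get_calibration("scene");ct=env.get_calibration("top");w=env.get_calibration("wrist");T=np.load("pics/w20.npy")
i=env.snapshot("top");cv2.imwrite("pics/t20.png",cv2.resize(i[150:270,190:380],None,fx=4,fy=4,interpolation=cv2.INTER_CUBIC))
for k,p in {"xl":(.4589,.3196),"l":(.5396,.305),"m":(.5542,.3857),"s":(.4735,.4003)}.items():
    for z in(.055,.105): print(k,z,"scene crop",(proj(c,p+(z,))-[180,120])*4,"wrist",proj(w,p+(z,),T).round(1))
```

```text
xl 0.055 scene crop [433.63707913 369.48387577] wrist [383.1 112.7]
xl 0.105 scene crop [431.93541009 295.47170435] wrist [393.  118.5]
l 0.055 scene crop [388.65130206 293.51431177] wrist [405.1  14.9]
l 0.105 scene crop [385.74354565 222.18736761] wrist [420.1   2.5]
m 0.055 scene crop [254.76961864 321.09887022] wrist [309.   -4.7]
m 0.105 scene crop [247.62260012 248.62092532] wrist [305.5 -21.2]
s 0.055 scene crop [291.42050931 401.27710873] wrist [294.2  96.1]
s 0.105 scene crop [284.87469244 326.08871413] wrist [288.4  99. ]
```

View pics/t20.png

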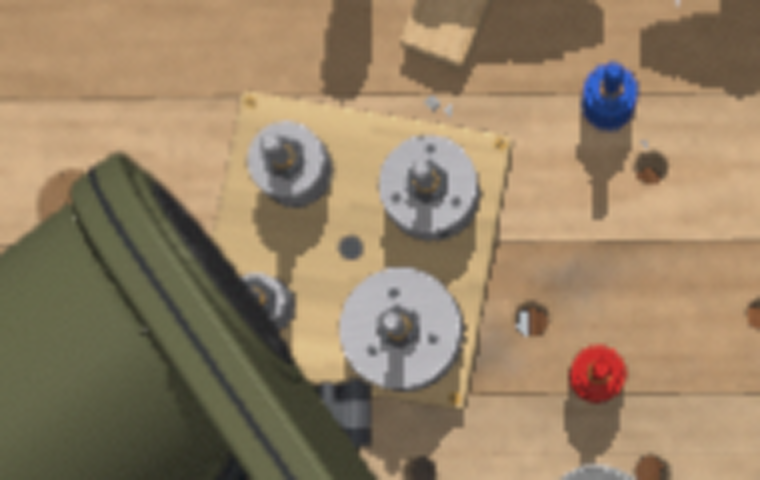

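```bash
python3 -c "
from plant import env
print(env.sign_off(), env.observe()['clock'])"
```

```text
the job is handed in; nothing more can be done
the job is handed in; nothing more can be done
```

All four hole saws are on the board, each over its own plug. They went on from largest to smallest, teeth down, and I handed the job in at about 25 s of the 104 s allowed.

- **Seated:** each saw stopped at the height expected for its teeth on the board, within 1 mm, under a light upward force of 4 to 8 N. I released each one only after that.
- **Upright:** in the last pictures the shank tips lie within 1 to 5 pixels (in a 4x enlarged crop) of where upright, seated saws should appear. In the last wrist picture, saw_m and saw_l were at or past the top edge, so those two were checked only in the scene and top views.
- **Left alone:** the tin, the bench dog and the red and blue look-alikes stand where they were, judged by eye in the pictures. The gripper was clear of everything at the end.

Two readings disagreed:
- The top camera put the three far saws about 3 mm nearer the robot than the wrist camera did. I went by the wrist camera.
- The gripper showed about 7 mm of opening on the 11 mm shanks. The pictures showed each saw held properly, and none slipped.

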